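# Load specimens in the indexing jig, close its stop frame and probe the marks

## Robot

A 6-joint arm with a two-finger parallel gripper is mounted at the origin on the work surface. World frame = base frame: x ahead of the robot, y to its left, z up, the work surface at z = 0. Lengths are in m, angles in rad, forces in N, time in s.
With the tool pointing down it reaches from about 0.35 to 0.85 m from the base axis. Payload 8.1 kg.
Tool frame: the origin (TCP) lies at the centre of the arm's flange, where the gripper is bolted on; the fingertips stand 186 mm ahead of it and the grasp point (between the pads) lies 167 mm ahead of it; z points along the fingers, y is the direction in which the jaws open and shut (so a half turn about z gives the same grasp; the last joint's range is limited). The gripper opens to 93 mm and grips with 3 to 60 N. Pads are 15 mm wide; open, the fingers measure 128 mm over their backs; the gripper's body (75 mm by 188 mm) begins 65 mm behind the grasp point.
Start: joints at [1.193, 0.13, 1.488, -0, 1.523, -0.085], TCP at [0.173, 0.574, 0.405] pointing down, gripper open.
Joint ranges: [-2.96, 2.96], [-0.89, 2.26], [0.02, 2.5], [-1.34, 4.48], [0, 2.73], [-2.66, 2.66]. Speed limits (rad/s): [2.39, 2.39, 2.79, 3.14, 3.14, 3.14].

## Interface

Orientations are given as a rotation vector (axis times angle).
In Python, from plant import robot, viewer, order gives the robot as it stands.
- The arm moves only by the tool apply_moves, never from a script. Its argument "deltas" is a list of rows, each a list of 3 entries, a list of its own where there are three numbers: the finger opening in mm, from 0 to 93, then the shift along the tool's x, y, z in mm, then the turn about the tool's z in rad. In form: [[grip, [dx, dy, dz], yaw], ...]. A call has 1 to 5 rows; each row shifts and turns the commanded pose from where the row before left it, along the tool's axes as they then stand; what a row does not reach is not made up. A row lasts 1/8 s, in which the tool goes at most 62.5 mm and 10.7 degrees, less where a joint would pass 70% of its speed; a pose out of reach is approached as far as the arm can. A call is refused whole if a number of a shift passes 62.5 or a number of a turn 0.188, either way. A call with a gripper value outside its range is refused whole. The fingers move at their own pace and stop on an object; "grip_force" is the grip in N (left out, the last holds). Time passes only in rows, so rows that do not move let the fingers close. It gives the time, the measured TCP pose, the force and the opening at its end, in the units of the state.
- robot.read_state(): the state, without advancing time (a new reading comes with each control period).
- viewer.read_camera(name): name is "scene" or "top"; returns the picture (420x560x3 uint8, blue, green, red); there is no depth.
- viewer.get_calibration(name): a dict with "fx", "fy", "cx", "cy" (pixels), "distortion" ([k1, k2, p1, p2, k3] as OpenCV has them; the pictures are not rectified), "R" (3x3) and "t" (3): a world point X has camera coordinates R X + t. Camera axes: x right, y down, z forward; pixel columns grow to the right and rows downward; lengths in m; the calibration is good to about 2 mm. A picture is of the moment at which its call begins. get_calibration takes no time and is no camera call.
- order.close_job(): hands the job in, once; it reports no verdict.
The state is a dict: "t": time; "q": joint angles; "dq": joint speeds; "joint_torque": joint torques, N m; "tool_pos": TCP position; "orientation": TCP orientation; "force": force on the tool from outside, world axes, zero at the start; "wrist_torque": the same for the moment, N m; "opening": finger opening in m.
Only numpy, scipy, OpenCV 4.12 (cv2) and the standard library are available. Lean on these libraries where they do the work, as an engineer would, in place of code of your own. Each camera call takes 0.05 s, during which the arm holds its last target. There are 200 camera calls.

## Task

Lay all the specimen carriers side by side in the bed of the jig, flat, specimens up, long sides across the bed's length; then squeeze the stop frame's release lever and, holding it squeezed, slide the frame towards the fence to the last notch that leaves room for all the carriers, closing up the row, and let the lever spring back into that notch. Then take the probe from its stand and touch its tip on the marked dot in the middle of every specimen for a moment, in the order round, square, triangle, cross (whichever are there). Afterwards hang the probe back upright in its stand and slide the stop frame back to its wide-open notch, latched, ready for unloading, with the carriers still lying in the bed; leave the other things on the bench alone.

Things in the scene. Friction and masses are not known exactly. Their poses are not given: they have to be found in the camera images.
- jig: fixed aluminium jig. Origin: centre of underside; x across the bed, away from the robot; y along it, towards the fence. Bed floor at z = 10 mm between low walls, inner faces at x = -54 and +54 mm (tops z = 22). Fence: grey bar at the +y end, face at y = +162 mm, top z = 32. Dark steel rack at x = 74 to 98 mm, top z = 30, with five notches 50 mm apart
- stop_frame (a joint): travel (m) of the stop frame towards the fence. It starts wide open in the notch at 0; others at 0.050, 0.100, 0.150, 0.200, each with 2 mm of play either way. Space from stop face to fence = 253 mm minus the travel: 203 mm at the notch for 4 carriers, 153 mm for 3. Unlatched it slides at 2 to 5 N and pushes carriers along before it
- stop_face (a point): foot of the stop frame's face that looks to the fence, mid-bed, at bed floor height; its axes are the jig's. The frame (130 x 85 mm deck, top 32 mm above the table) lies behind it, on the -y side
- release_lever (a joint): angle (rad) of the sprung release lever on the stop frame: 0 at rest, its pawl down in a notch; 0.26 fully squeezed. The pawl clears the notches above about 0.19; let go between notches it rides on the rack (about 0.18) and drops in when the frame is moved over a notch
- squeeze_point (a point): where to squeeze, 72 mm above the table, 45 mm behind the stop face: midway between the two squeezed grip plates (60 mm long along y, tops at 88 mm). Outer face of the fixed black one 21 mm to -x (jig's x); of the steel lever plate 21 mm to +x squeezed, 33 mm at its top at rest. Pinch along jig's x, fingertips above 50 mm; 5 to 12 N on the lever
- carrier_round: loose grey plastic carrier plate, 100 (x) x 50 (y) x 8 mm, 180 g, with a red round disc 40 mm in diameter bonded on it, 6 mm thick, centred 19 mm from the plate's centre on the -x side, and an upright grip tab 14 (x) x 34 (y) mm centred 24 mm to the +x side, its top 44 mm above the underside. Origin: centre of the underside; z up. Fits the bed either way round. May be absent (None)
- carrier_square: loose grey plastic carrier plate, 100 (x) x 50 (y) x 8 mm, 180 g, with a red square 36 mm wide bonded on it, 6 mm thick, centred 19 mm from the plate's centre on the -x side, and an upright grip tab 14 (x) x 34 (y) mm centred 24 mm to the +x side, its top 44 mm above the underside. Origin: centre of the underside; z up. Fits the bed either way round. May be absent (None)
- carrier_triangle: loose grey plastic carrier plate, 100 (x) x 50 (y) x 8 mm, 180 g, with a red triangle 45 mm a side bonded on it, 6 mm thick, centred 19 mm from the plate's centre on the -x side, and an upright grip tab 14 (x) x 34 (y) mm centred 24 mm to the +x side, its top 44 mm above the underside. Origin: centre of the underside; z up. Fits the bed either way round. May be absent (None)
- carrier_cross: loose grey plastic carrier plate, 100 (x) x 50 (y) x 8 mm, 180 g, with a red cross 42 mm wide with arms 12 mm broad bonded on it, 6 mm thick, centred 19 mm from the plate's centre on the -x side, and an upright grip tab 14 (x) x 34 (y) mm centred 24 mm to the +x side, its top 44 mm above the underside. Origin: centre of the underside; z up. Fits the bed either way round. May be absent (None)
- mark_round (a point): marked white dot with a black centre, 8 mm across, in the middle of the round specimen, on its top face (14 mm above the carrier's underside)
- mark_square (a point): marked white dot with a black centre, 8 mm across, in the middle of the square specimen, on its top face (14 mm above the carrier's underside)
- mark_triangle (a point): marked white dot with a black centre, 8 mm across, in the middle of the triangle specimen, on its top face (14 mm above the carrier's underside)
- mark_cross (a point): marked white dot with a black centre, 8 mm across, in the middle of the cross specimen, on its top face (14 mm above the carrier's underside)
- probe: loose hand probe, 200 g, 138 mm tall: steel tip at the bottom (origin: the very tip; z up along the probe), stem 14 mm thick, round collar 44 mm in diameter at 68 to 74 mm, above it a black square grip 26 x 26 mm from 74 to 138 mm (faces along its x and y). It hangs by its collar in the stand's fork
- stand_seat (a point): in the fixed probe stand, the point where the probe's tip is when it hangs in the fork, 12 mm above the table; axes of the stand. The fork's two prongs (tops 80 mm above the table) leave a gap of 24 mm, open to -x and above; post at the +x side
- marker_pen: bystander, to be left alone: white and blue marker pen, 18 mm thick, 130 mm long, lying between the carriers. Origin: underside
- weight: bystander, to be left alone: brass weight, 32 mm in diameter, 46 mm tall. Origin: underside
- jar_a: bystander, to be left alone: amber glass jar, 60 mm in diameter, 110 mm tall. Origin: underside
- jar_b: bystander, to be left alone: amber glass jar, 60 mm in diameter, 110 mm tall. Origin: underside
- tape_roll: bystander, to be left alone: cardboard tape roll, 90 mm in diameter, 25 mm tall, lying flat. Origin: underside
There are look-alikes about, which are no part of the job. What is shaped like the carrier_triangle but turquoise is not meant.

How it is judged:
On the way, in this order (a step that is already met when the one before it is completed fails the run):
1. all carriers lie flat in the bed between the fence and the stop frame (x of carrier_round in the frame of jig between -0.008 and 0.008 m and y of each of carrier_round, carrier_square, carrier_triangle, carrier_cross in the frame of jig below 0.142 m and y of each of carrier_round, carrier_square, carrier_triangle, carrier_cross in the frame of stop_face above 0.02 m and z of carrier_round in the frame of jig between 0.007 and 0.014 m and angle between each of carrier_round, carrier_square, carrier_triangle, carrier_cross's own z axis and vertical below 0.07 rad and x of carrier_square in the frame of jig between -0.008 and 0.008 m and z of carrier_square in the frame of jig between 0.007 and 0.014 m and x of carrier_triangle in the frame of jig between -0.008 and 0.008 m and z of carrier_triangle in the frame of jig between 0.007 and 0.014 m and x of carrier_cross in the frame of jig between -0.008 and 0.008 m and z of carrier_cross in the frame of jig between 0.007 and 0.014 m), for 0.2 s.
2. the stop frame is closed up on the row, latched in its notch with the lever let go, carriers still flat in the bed (all of step 1 and value of joint stop_frame above 0.043 m and value of joint release_lever below 0.06 rad and (value of joint stop_frame above 0.093 m or z of carrier_round in the frame of jig above 0 m) and (value of joint stop_frame above 0.093 m or z of carrier_square in the frame of jig above 0 m) and (value of joint stop_frame above 0.093 m or z of carrier_triangle in the frame of jig above 0 m) and (value of joint stop_frame above 0.093 m or z of carrier_cross in the frame of jig above 0 m)), for 0.3 s.
3. the probe tip touches the dot of the round specimen (distance between probe and mark_round below 0.007 m and contact force between probe and carrier_round above 0.3 N), for 0.1 s.
4. the probe tip touches the dot of the square specimen (distance between probe and mark_square below 0.007 m and contact force between probe and carrier_square above 0.3 N), for 0.1 s.
5. the probe tip touches the dot of the triangle specimen (distance between probe and mark_triangle below 0.007 m and contact force between probe and carrier_triangle above 0.3 N), for 0.1 s.
6. the probe tip touches the dot of the cross specimen (distance between probe and mark_cross below 0.007 m and contact force between probe and carrier_cross above 0.3 N), for 0.1 s.
At the end, for the whole second after the job is handed in: all carriers flat in the bed (within 8 mm of its middle line, tilt under 4 deg) between fence and stop; stop frame back in its wide-open notch (travel under 7 mm), lever down (under 0.06 rad); probe upright in the fork (25 mm sideways, 5 mm in height); all at rest (all of step 1 and value of joint stop_frame below 0.007 m and value of joint release_lever below 0.06 rad and horizontal distance between probe and stand_seat below 0.025 m and z of probe in the frame of stand_seat between -0.005 and 0.005 m and angle between probe's own z axis and vertical below 0.1 rad and linear speed of each of probe, carrier_round, carrier_square, carrier_triangle, carrier_cross below 0.02 m/s); the robot touches nothing.
It fails at once if another thing on the bench is pushed more than 60 mm away (distance of any of marker_pen, weight, jar_a, jar_b, tape_roll from where it was at the start of the episode above 0.06 m).
It fails at once if a jar or the weight is knocked over (angle between any of weight, jar_a, jar_b's own z axis and vertical above 0.6 rad).
Of carrier_round, carrier_square, carrier_triangle, carrier_cross only 3 to 4 are there at a start; the rules pass over those that are not, and their reading is None.
At some moment in a run one of carrier_round, carrier_square, carrier_triangle, carrier_cross may be knocked a few centimetres aside while the robot is not near it.
It also fails if it takes over 200 s, if anything falls off the work surface, if the arm or the gripper's body presses on something with over 40 N, if the wrist force passes 120 N, or if a joint passes its speed limit or range.

## Working session

There is one attempt and no reset: what is moved stays moved. The work goes in short steps, Python scripts to look and compute and a tool call to move; the robot and the scene stay as the last step left them, time stands still between calls to the robot, and variables do not carry over. Pictures are saved under pics/ and viewed, about 12 in all and at most 16, crops included, and the job is handed in when it is done.

Besides the shell and the picture viewer there is one more tool, called after "Request:" by a JSON object that holds its "api" and its "payload". apply_moves: Moves the arm, as the interface text tells. Its arguments: {"type":"object","properties":{"deltas":{"type":"array"},"grip_force":{"type":"number"}},"required":["deltas"]}

```bash
mkdir -p pics; ls
cat > h.py <<'E'
import numpy as np, cv2
from scipy.spatial.transform import Rotation as R
from plant import robot, viewer, order
def shot(cam,name,crop=None,zoom=1):
    im=viewer.read_camera(cam)
    cv2.imwrite('pics/'+name+'_raw.png',im)
    if crop: x0,y0,x1,y1=crop; im=im[y0:y1,x0:x1]
    if zoom!=1: im=cv2.resize(im,None,fx=zoom,fy=zoom,interpolation=cv2.INTER_CUBIC)
    cv2.imwrite('pics/'+name+'.png',im)
def px2w(cam,pts,z):
    c=viewer.get_calibration(cam)
    K=np.array([[c['fx'],0,c['cx']],[0,c['fy'],c['cy']],[0,0,1]]);Rm=np.array(c['R']);t=np.array(c['t'])
    u=cv2.undistortPoints(np.array(pts,float).reshape(-1,1,2),K,np.array(c['distortion'])).reshape(-1,2)
    z=np.broadcast_to(z,len(u)); o=-Rm.T@t
    d=np.c_[u,np.ones(len(u))]@Rm
    return o+d*((z-o[2])/d[:,2])[:,None]
def w2px(cam,X):
    c=viewer.get_calibration(cam)
    K=np.array([[c['fx'],0,c['cx']],[0,c['fy'],c['cy']],[0,0,1]])
    return cv2.projectPoints(np.array(X,float).reshape(-1,3),cv2.Rodrigues(np.array(c['R']))[0],np.array(c['t']),K,np.array(c['distortion']))[0].reshape(-1,2)
def togo(p,phi=None):
    """p: wanted grasp point world; phi: wanted world angle of jaw axis. prints shift in tool axes (mm, in the present tool axes) and turn"""
    s=robot.read_state(); r=R.from_rotvec(s['orientation']).as_matrix()
    g=np.array(s['tool_pos'])+0.167*r[:,2]
    d=r.T@(np.array(p)-g)*1000
    a=np.arctan2(r[1,1],r[0,1]); 
    out='grasp %s shift %s jaw %.3f'%(g.round(4),d.round(1),a)
    if phi is not None:
        w=-(phi-a); w=(w+np.pi/2)%np.pi-np.pi/2
        out+=' turn %.3f'%w
    print(out,'t',round(s['t'],2),'F',np.round(s['force'],1),'open',round(s['opening'],4),'q6',round(s['q'][5],2))
E
python3 - <<'E'
from h import *
shot('top','t0',None,1.4); shot('scene','s0',None,1.4)
togo([0,0,0],0)
for c in('top','scene'):
  k=viewer.get_calibration(c); print(c,-np.array(k['R']).T@np.array(k['t']),k['fx'],np.array(k['R']).round(2).tolist())
print(robot.read_state())
E
```

```text
pics
grasp [0.173  0.574  0.2368] shift [-1.000e-01 -5.991e+02  2.378e+02] jaw 1.278 turn 1.278 t 0.1 F [-0.   0.4 -0.6] open 0.0928 q6 -0.09
top [ 0.38125445 -0.05588967  0.85222343] 381.0008929104497 [[0.03, -1.0, 0.02], [-0.99, -0.03, -0.11], [0.11, -0.01, -0.99]]
scene [ 1.01556136 -0.09878614  0.9540845 ] 466.9843701780958 [[0.11, 0.99, -0.02], [0.84, -0.1, -0.54], [-0.54, 0.05, -0.84]]
{'t': 0.1, 'q': array([ 1.19262491e+00,  1.31084006e-01,  1.48915873e+00,  9.54766284e-07,
        1.52298162e+00, -8.54081910e-02]), 'dq': array([-7.71443299e-04, -1.64593803e-04, -1.33485699e-03, -9.51770088e-05,
       -9.45307358e-04, -5.20071332e-04]), 'joint_torque': array([ 5.68546554e-06, -5.61337495e+01, -4.93101311e+01,  7.69842183e-02,
        2.89778388e-02, -2.77539058e-06]), 'tool_pos': array([0.17306865, 0.57428919, 0.40379946]), 'orientation': array([-4.58175959e-01, -3.10762162e+00,  2.49388726e-03]), 'force': array([-0.01715558,  0.44621443, -0.60853574]), 'wrist_torque': array([-0.04834555,  0.00613437, -0.05061541]), 'opening': 0.0928321603727193}
```

View pics/t0.png

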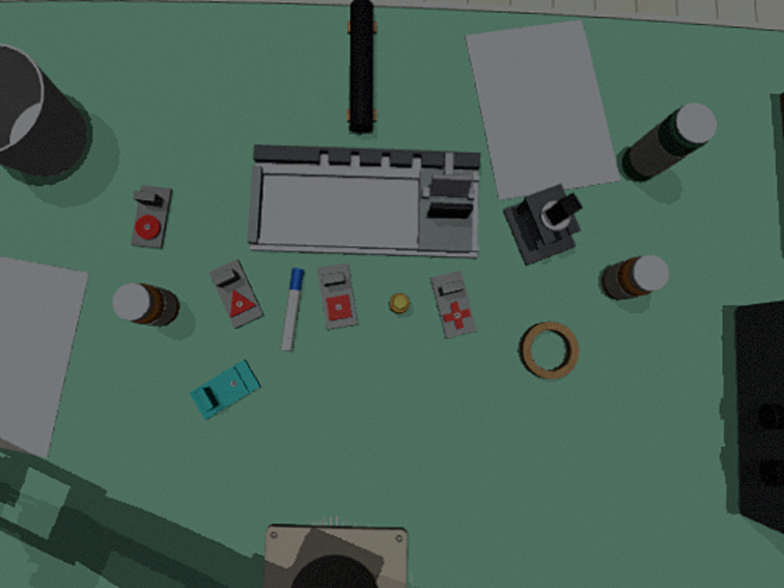

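View pics/s0.png

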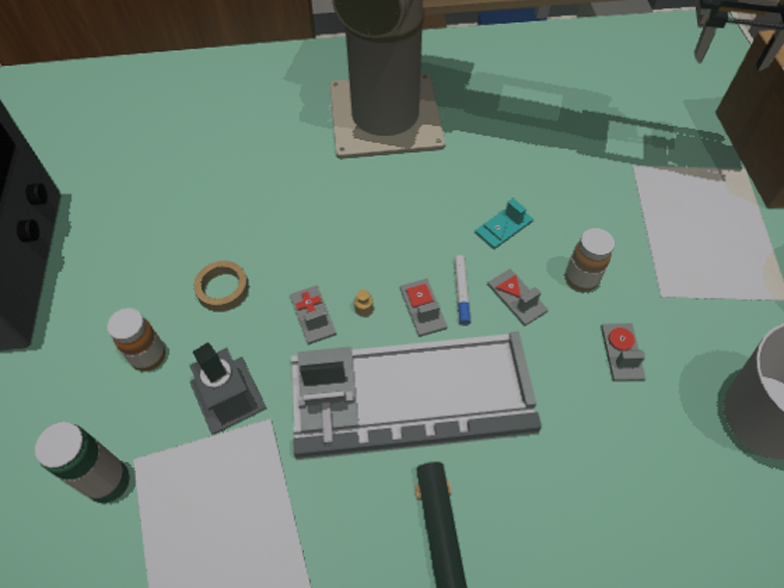

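Four carriers are present (1.4x top picture): round (148,226), triangle (239,302), square (340,308) and cross (456,315). The turquoise look-alike at (225,388) isn't meant, since the carriers are described as grey with red specimens. I'll enlarge both halves to confirm.

Run:
```python
from h import *
im=cv2.imread('pics/t0_raw.png')
def crop(n,x0,y0,x1,y1,z):
    c=cv2.resize(im[y0:y1,x0:x1],None,fx=z,fy=z,interpolation=cv2.INTER_CUBIC)
    c=cv2.convertScaleAbs(c,alpha=1.6)
    cv2.imwrite('pics/'+n+'.png',c)
crop('c1',85,120,345,250,3); crop('c2',170,95,430,195,3)
b,g,r=[im[...,i].astype(int) for i in range(3)]
m=((r>90)&(g<70)&(b<70)).astype(np.uint8); m=cv2.morphologyEx(m,cv2.MORPH_CLOSE,np.ones((5,5)))
n,l,s,c=cv2.connectedComponentsWithStats(m)
for i in range(1,n):
    if s[i,4]>40: print(s[i],c[i],px2w('top',[c[i]],0.014)[0].round(4))
```

```text
[ 96 153  18  18 240] [104.42083333 161.4875    ] [0.5677 0.3249 0.014 ]
[164 207  18  19 174] [170.39655172 216.47701149] [0.4481 0.1677 0.014 ]
[233 210  19  19 263] [241.60836502 218.94676806] [0.4475 0.0103 0.014 ]
[317 216  19  19 181] [326.14917127 224.99447514] [ 0.4397 -0.1767  0.014 ]
```

View pics/c1.png

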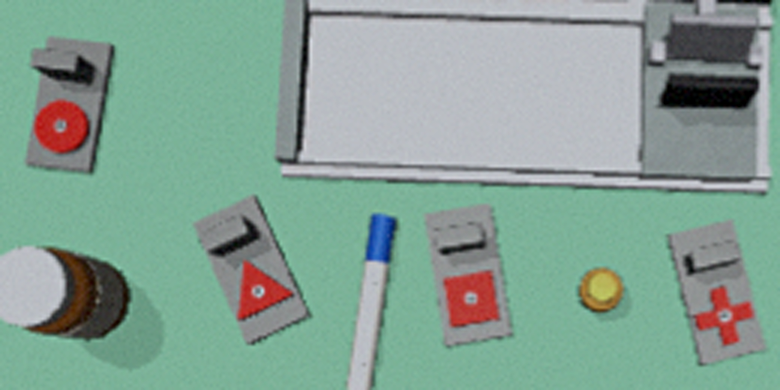

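View pics/c2.png

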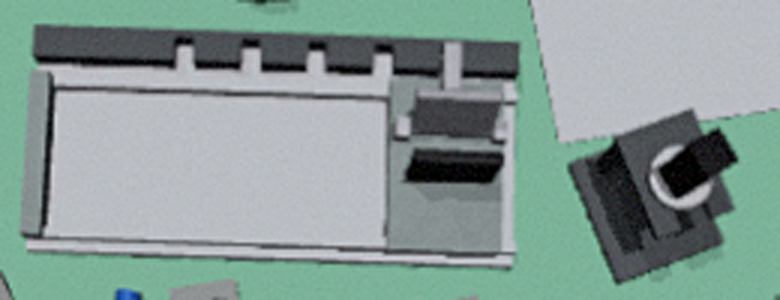

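Run:
```python
from h import *
o1=np.array([85,120]);o2=np.array([170,95])
f=lambda p,o:np.array(p)/3+o-np.array([1/3,1/3])
C=dict(round=[(52,37),(114,44),(92,172),(27,164),(61,126)],tri=[(194,225),(257,196),(310,316),(248,343),(258,291)],sq=[(426,213),(491,206),(512,336),(446,346),(471,298)],cross=[(667,236),(733,222),(765,347),(702,363),(725,316)])
for k,v in C.items():
    w=px2w('top',f(v[:4],o1),.008);c=w.mean(0);m=px2w('top',f(v[4:],o1),.014)[0]
    L=(w[0]+w[1]-w[2]-w[3])/2; W=(w[0]+w[3]-w[1]-w[2])/2
    print(k,'c',c[:2].round(4),'mark',m[:2].round(4),'len',np.hypot(*L[:2]).round(4),'wid',np.hypot(*W[:2]).round(4),'yaw L',np.arctan2(L[1],L[0]).round(3),'c-m',np.hypot(*(c-m)[:2]).round(4), np.arctan2(*(c-m)[1::-1]).round(3))
def line(n,pts,o,z):
    w=px2w('top',f(pts,o),z);d=w[1]-w[0];print(n,w[:,:2].round(4).tolist(),'ang',np.arctan2(d[1],d[0]).round(3),np.hypot(*d[:2]).round(4))
line('near inner',[(302,160),(640,174)],o1,.022)
line('near outer',[(27,248),(512,268)],o2,.022)
for z in(.01,.022):line('back',[(312,14),(642,26)],o1,z)
for z in(.01,.032):line('fence',[(306,2),(299,160)],o1,z)
line('stop',[(389,82),(387,248)],o2,.032)
line('rack front',[(33,60),(518,76)],o2,.03)
line('rack back',[(35,25),(519,43)],o2,.03)
line('notches',[(185,42),(384,50)],o2,.03)
line('fixedplate top',[(411,150),(504,155)],o2,.088)
line('lever top',[(417,93),(503,97)],o2,.088)
line('collar',[(655,178),(716,178)],o2,.086)
line('grip top',[(675,165),(740,155)],o2,.15)
line('griptop/diag',[(718,129),(737,158)],o2,.15)
```

```text
round c [0.586  0.3199] mark [0.5673 0.3235] len 0.0998 wid 0.0496 yaw L -0.098 c-m 0.0191 -0.193
tri c [0.464 0.174] mark [0.4477 0.167 ] len 0.0985 wid 0.0506 yaw L 0.476 c-m 0.0177 0.405
sq c [0.465 0.013] mark [0.4474 0.0101] len 0.0994 wid 0.0489 yaw L 0.193 c-m 0.0179 0.161
cross c [ 0.4581 -0.1716] mark [ 0.4397 -0.1771] len 0.097 wid 0.0496 yaw L 0.277 c-m 0.0192 0.295
near inner [[0.545, 0.1382], [0.5423, -0.1115]] ang -1.582 0.2497
near outer [[0.5348, 0.1524], [0.5311, -0.2058]] ang -1.581 0.3582
back [[0.6605, 0.14], [0.6591, -0.1113]] ang -1.576 0.2513
back [[0.6565, 0.1372], [0.6552, -0.1105]] ang -1.576 0.2477
fence [[0.6698, 0.1452], [0.5473, 0.1432]] ang -3.126 0.1226
fence [[0.6623, 0.1399], [0.5429, 0.138]] ang -3.126 0.1194
stop [[0.6665, -0.111], [0.5411, -0.1123]] ang -3.132 0.1254
rack front [[0.6757, 0.1547], [0.6755, -0.2077]] ang -1.571 0.3623
rack back [[0.703, 0.1549], [0.7013, -0.2083]] ang -1.576 0.3632
notches [[0.6931, 0.0419], [0.6919, -0.1069]] ang -1.579 0.1488
fixedplate top [[0.5992, -0.1234], [0.5979, -0.1877]] ang -1.59 0.0642
lever top [[0.6399, -0.1268], [0.6392, -0.1866]] ang -1.581 0.0598
collar [[0.5861, -0.2934], [0.5877, -0.3364]] ang -1.533 0.043
grip top [[0.578, -0.2865], [0.5862, -0.3288]] ang -1.379 0.0431
griptop/diag [[0.6027, -0.3148], [0.5841, -0.3268]] ang -2.566 0.0222
```

```bash
cat >> h.py <<'E'
def plan(wps,start=None,step=40):
    """wps: (grasp point xyz, jaw angle or None, grip mm, extra hold rows). prints move rows"""
    s=robot.read_state(); r=R.from_rotvec(s['orientation']).as_matrix()
    p=np.array(s['tool_pos'])+0.167*r[:,2]; rows=[]
    M=r.copy()
    for q,phi,g,hold in wps:
        q=np.array(q,float); a=np.arctan2(M[1,1],M[0,1]); w=0
        if phi is not None: w=(-(phi-a)+np.pi/2)%np.pi-np.pi/2
        n=max(int(np.ceil(np.linalg.norm(q-p)*1000/step-1e-6)),int(np.ceil(abs(w)/.17)),1 if np.linalg.norm(q-p)>4e-4 or abs(w)>.004 else 0)
        p0=p.copy()
        for i in range(n):
            t=p0+(q-p0)*(i+1)/n
            d=np.round(M.T@(t-p)*1000,0 if i<n-1 else 1); dw=round(w/n,3)
            rows.append([g,d.tolist(),dw]); p=p+M@d/1000
            M=M@R.from_rotvec([0,0,dw]).as_matrix()
        rows+= [[g,[0,0,0],0]]*hold
        rows.append('--')
    for x in rows: print(x)
E
python3 - <<'E'
from h import *
im=cv2.imread('pics/s0_raw.png')
c=cv2.resize(im[230:335,130:395],None,fx=3,fy=3,interpolation=cv2.INTER_CUBIC)
cv2.imwrite('pics/s1.png',cv2.convertScaleAbs(c,alpha=1.4))
print('jar',px2w('top',[(35/3+85,285/3+120)],.11))
def place(c,yaw): return np.array(c)+.024*np.array([np.cos(yaw),np.sin(yaw)])
for n,c,y in (('round',(.586,.3205),-.11),('tri',(.4642,.174),.46),('sq',(.4655,.013),.185),('cross',(.458,-.1715),.28)): print(n,'tab',place(c,y).round(4))
for y in (127,67,7,-53):
    yw=-.008; v=R.from_euler('z',yw).apply([24/1e3,y/1e3,0]); print('slot tab',(np.array([.6,-.0205])+v[:2]).round(4))
plan([((.608,.318,.15),-.11,70,0),((.608,.318,.037),-.11,70,1)])
E
```

```text
jar [[0.43882692 0.28811628 0.11      ]]
round tab [0.6099 0.3179]
tri tab [0.4857 0.1847]
sq tab [0.4891 0.0174]
cross tab [ 0.4811 -0.1649]
slot tab [0.625  0.1063]
slot tab [0.6245 0.0463]
slot tab [ 0.6241 -0.0137]
slot tab [ 0.6236 -0.0737]
[70, [-38.0, -9.0, 7.0], np.float64(0.107)]
[70, [-38.0, -5.0, 6.0], np.float64(0.107)]
[70, [-39.0, -1.0, 7.0], np.float64(0.107)]
[70, [-39.0, 3.0, 7.0], np.float64(0.107)]
[70, [-38.0, 7.0, 6.0], np.float64(0.107)]
[70, [-37.0, 12.0, 7.0], np.float64(0.107)]
[70, [-36.0, 15.0, 7.0], np.float64(0.107)]
[70, [-34.0, 19.0, 6.0], np.float64(0.107)]
[70, [-31.0, 22.0, 7.0], np.float64(0.107)]
[70, [-30.0, 26.0, 7.0], np.float64(0.107)]
[70, [-26.0, 29.0, 7.0], np.float64(0.107)]
[70, [-23.0, 31.0, 6.0], np.float64(0.107)]
[70, [-19.2, 33.4, 6.9], np.float64(0.107)]
--
[70, [0.0, 0.0, 38.0], np.float64(-0.001)]
[70, [0.0, 0.0, 37.0], np.float64(-0.001)]
[70, [0.2, 0.0, 38.0], np.float64(-0.001)]
[70, [0, 0, 0], 0]
--
```

View pics/s1.png

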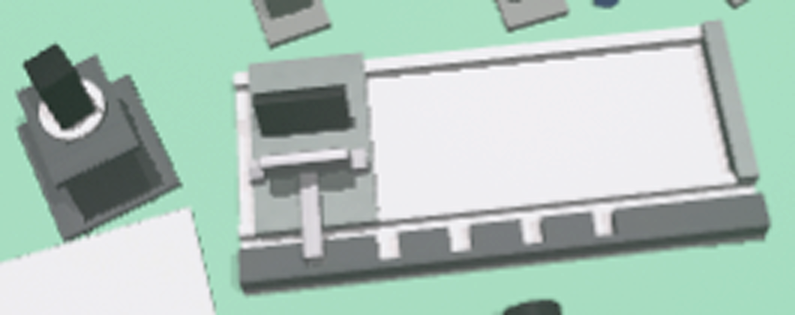

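Run:
```python
from h import *
o=np.array([130,230])
def line(n,pts,z):
    w=px2w('scene',np.array(pts)/3+o-1/3,z);d=w[1]-w[0];print(n,z,w[:,:2].round(4).tolist(),'ang',np.arctan2(d[1],d[0]).round(3))
line('near in top',[(372,70),(700,36)],.022);line('near in bot',[(372,76),(703,43)],.01)
line('far in top',[(378,222),(735,186)],.022)
line('fence top',[(703,38),(738,182)],.032)
line('rack near top',[(380,233),(765,195)],.03);line('rack far top',[(240,277),(768,230)],.03)
line('stop',[(363,56),(377,200)],.032)
line('fixed',[(253,92),(348,84)],.088);line('lev',[(260,163),(352,155)],.088);line('lev',[(258,153),(352,147)],.088)
line('collar',[(38,108),(105,105)],.086); line('grip',[(22,62),(55,44)],.15); line('grip2',[(55,44),(65,60)],.15)
line('base',[(180,185),(70,240)],.0);line('base2',[(130,75),(180,185)],.0)
line('prong',[(140,148),(58,185)],.08);line('prong',[(105,88),(140,148)],.08)
```

```text
near in top 0.022 [[0.5509, -0.1083], [0.5513, 0.1377]] ang 1.57
near in bot 0.01 [[0.5499, -0.1088], [0.5514, 0.1418]] ang 1.565
far in top 0.022 [[0.6682, -0.1141], [0.6707, 0.1375]] ang 1.561
fence top 0.032 [[0.5581, 0.137], [0.6717, 0.1377]] ang 0.005
rack near top 0.03 [[0.6792, -0.1132], [0.6825, 0.1546]] ang 1.558
rack far top 0.03 [[0.6994, -0.21], [0.7075, 0.1508]] ang 1.548
stop 0.032 [[0.5438, -0.1138], [0.656, -0.1132]] ang 0.005
fixed 0.088 [[0.5911, -0.1896], [0.5925, -0.1248]] ang 1.549
lev 0.088 [[0.6434, -0.1871], [0.6447, -0.1261]] ang 1.55
lev 0.088 [[0.6362, -0.1881], [0.639, -0.1256]] ang 1.526
collar 0.086 [[0.5855, -0.3364], [0.5884, -0.2907]] ang 1.507
grip 0.15 [[0.5833, -0.3306], [0.5726, -0.3097]] ang 2.045
grip2 0.15 [[0.5726, -0.3097], [0.585, -0.3029]] ang 0.505
base 0.0 [[0.6161, -0.2545], [0.6489, -0.333]] ang -1.175
base2 0.0 [[0.5232, -0.2912], [0.6161, -0.2545]] ang 0.376
prong 0.08 [[0.6201, -0.268], [0.6405, -0.3224]] ang -1.211
prong 0.08 [[0.5725, -0.2923], [0.6201, -0.268]] ang 0.472
```

Request:
{"api": "apply_moves", "payload": {"deltas": [[70,[-38,-9,7],0.107],[70,[-38,-5,6],0.107],[70,[-39,-1,7],0.107],[70,[-39,3,7],0.107],[70,[-38,7,6],0.107]], "grip_force": 25}}

```text
t: 0.72
tool_pos: [0.3413, 0.4749, 0.3709]
orientation: [-1.268, -2.874, 0.002]
force: [0.4, 0.2, 0.3]
opening: 0.0699
```

Request:
{"api": "apply_moves", "payload": {"deltas": [[70,[-37,12,7],0.107],[70,[-36,15,7],0.107],[70,[-34,19,6],0.107],[70,[-31,22,7],0.107],[70,[-30,26,7],0.107]]}}

```text
t: 1.35
tool_pos: [0.5089, 0.3764, 0.3369]
orientation: [-1.983, -2.436, 0.001]
force: [-0.9, -0.3, 0.5]
opening: 0.07
```

Request:
{"api": "apply_moves", "payload": {"deltas": [[70,[-26,29,7],0.107],[70,[-23,31,6],0.107],[70,[-19,33,7],0.107],[70,[0,0,0],0]]}}

```text
t: 1.85
tool_pos: [0.6094, 0.3166, 0.3159]
orientation: [-2.347, -2.088, 0.004]
force: [0.2, 0.8, 0.2]
opening: 0.0699
```

Run:
```python
from h import *
plan([((.6095,.318,.11),-.11,70,1),((.6095,.318,.037),-.11,70,0),((.6095,.318,.037),-.11,0,3)])
s=robot.read_state();print(s['t'],s['tool_pos'],s['force'])
shot('top','t1',(85,100,245,220),4)
```

```text
[70, [1.7, 0.3, 38.9], np.float64(-0.007)]
[70, [0, 0, 0], 0]
--
[70, [0.0, 0.0, 36.0], np.float64(-0.0)]
[70, [0.2, 0.1, 37.0], np.float64(-0.0)]
--
[0, [-0.0, 0.0, -0.0], np.float64(-0.0)]
[0, [0, 0, 0], 0]
[0, [0, 0, 0], 0]
[0, [0, 0, 0], 0]
--
1.85 [0.60935165 0.31661406 0.3158984 ] [0.16951436 0.80651121 0.19474985]
```

View pics/t1.png

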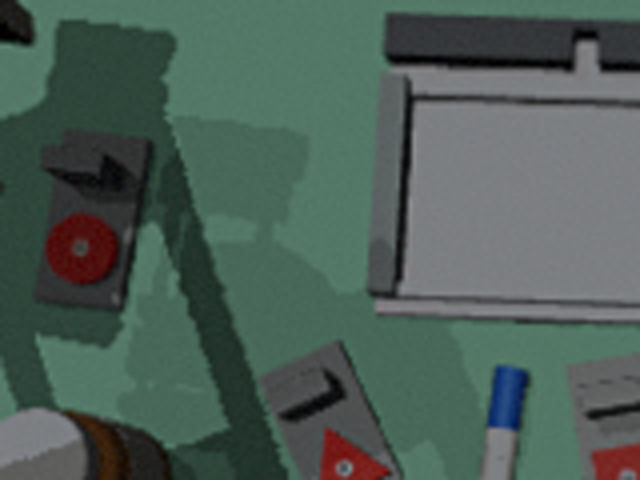

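Request:
{"api": "apply_moves", "payload": {"deltas": [[60,[1.7,0,39],-0.007],[60,[0,0,36],0],[60,[0,0,37],0],[60,[0,0,0],0]]}}

```text
t: 2.4
tool_pos: [0.6062, 0.321, 0.2032]
orientation: [-2.332, -2.102, 0.006]
force: [-0.3, -0.7, 0.7]
opening: 0.06
```

Request:
{"api": "apply_moves", "payload": {"deltas": [[0,[0,0,0],0],[0,[0,0,0],0],[0,[0,0,0],0],[0,[0,0,0],0]]}}

```text
t: 2.9
tool_pos: [0.6081, 0.3205, 0.2062]
orientation: [2.336, 2.101, 0.001]
force: [0.1, 0.1, -0.6]
opening: 0.0246
```

Request:
{"api": "apply_moves", "payload": {"deltas": [[0,[0,0,-20],0],[0,[0,0,-30],0],[0,[0,0,-10],0]]}}

```text
t: 3.28
tool_pos: [0.609, 0.3208, 0.2695]
orientation: [2.335, 2.1, 0.007]
force: [0.5, -0.8, -1.6]
opening: 0.0134
```

```bash
cat >> h.py <<'E'
J0=np.array([.603,-.022]); JY=-.008
def slot(y): 
    v=R.from_euler('z',JY).apply([.024,y/1e3,0]); return J0+v[:2]
E
python3 - <<'E'
from h import *
x,y=slot(127)
plan([((x,y,.095),JY,0,1),((x,y,.047),JY,0,1)])
togo([x,y,.047],JY)
E
```

```text
[0, [-36.0, 7.0, 1.0], np.float64(-0.016)]
[0, [-35.0, 6.0, 1.0], np.float64(-0.016)]
[0, [-36.0, 6.0, 2.0], np.float64(-0.016)]
[0, [-36.0, 5.0, 1.0], np.float64(-0.016)]
[0, [-36.0, 5.0, 1.0], np.float64(-0.016)]
[0, [-35.6, 3.5, 1.2], np.float64(-0.016)]
[0, [0, 0, 0], 0]
--
[0, [-0.0, -0.0, 24.0], np.float64(-0.001)]
[0, [-0.1, -0.2, 24.0], np.float64(-0.001)]
[0, [0, 0, 0], 0]
--
grasp [0.6097 0.3212 0.1025] shift [-213.3   40.9   55.2] jaw -0.106 turn -0.098 t 3.27 F [ 0.5 -0.8 -1.6] open 0.0134 q6 0.52
```

Run:
```python
from h import *
p=w2px('scene',[[.59,.32,.08]])[0].astype(int);print(p)
x,y=p; shot('scene','s2',(x-70,y-70,x+70,y+60),4.5)
```

```text
[455 236]
```

View pics/s2.png

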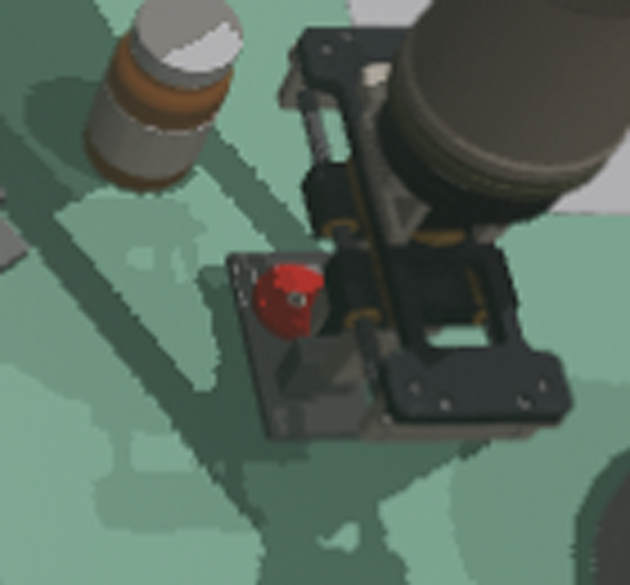

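Run:
```python
from h import *
o=np.array([385,166])
for z in (.014,.06,.07,.075,.08): print(z,w2px('scene',[[.5673,.3235,z]]), px2w('scene',[np.array([297,300])/4.5+o],z).round(4))
print(robot.read_state()['force'],robot.read_state()['opening'])
for h in (.045,.055,.065): print(h,px2w('scene',np.array([(230,255),(270,437)])/4.5+o,h+.008).round(4).tolist())
```

```text
0.014 [[444.64895423 241.00577209]] [[0.5481 0.3444 0.014 ]]
0.06 [[450.82229893 231.14181643]] [[0.571  0.3227 0.06  ]]
0.07 [[452.22615094 228.89708567]] [[0.576 0.318 0.07 ]]
0.075 [[452.93676737 227.76059598]] [[0.5785 0.3156 0.075 ]]
0.08 [[453.65327199 226.6145337 ]] [[0.581  0.3133 0.08  ]]
[ 0.45691098  2.02015428 -0.84738862] 0.01306207205484695
0.045 [[0.5391, 0.3009, 0.053], [0.637, 0.291, 0.053]]
0.055 [[0.5444, 0.2965, 0.063], [0.6412, 0.2866, 0.063]]
0.065 [[0.5497, 0.2921, 0.073], [0.6454, 0.2823, 0.073]]
```

Request:
{"api": "apply_moves", "payload": {"deltas": [[0,[0,0,22],0],[0,[0,0,20],0],[0,[0,0,2],0],[0,[0,0,0],0],[50,[0,0,0],0]]}}

```text
t: 3.95
tool_pos: [0.6072, 0.3201, 0.2187]
orientation: [-2.335, -2.1, 0.005]
force: [-0.9, 0.6, -0.4]
opening: 0.0198
```

Request:
{"api": "apply_moves", "payload": {"deltas": [[50,[0,0,0],0],[50,[0,0,10],0],[50,[0,0,11],0],[50,[0,0,0],0],[5,[0,0,0],0]]}}

```text
t: 4.58
tool_pos: [0.6076, 0.3206, 0.2003]
orientation: [-2.335, -2.1, 0.002]
force: [-5.4, 0.5, 6.1]
opening: 0.0441
```

Request:
{"api": "apply_moves", "payload": {"deltas": [[5,[0,0,0],0],[5,[0,0,0],0],[5,[0,0,0],0],[5,[0,0,0],0],[5,[0,0,0],0]]}}

```text
t: 5.2
tool_pos: [0.6079, 0.3203, 0.2003]
orientation: [-2.336, -2.1, 0.001]
force: [1.4, 1.2, -1.1]
opening: 0.0144
```

Run:
```python
from h import *
x,y=slot(127)
s=robot.read_state();g=s['tool_pos']-np.array([0,0,.167]);print(s['opening'],s['force'])
plan([((g[0],g[1],.095),None,5,0),((x,y,.095),JY,5,1),((x,y,.048),JY,5,1)],step=48)
```

```text
0.014419764324296256 [ 1.35016032  1.24414369 -1.07281139]
[5, [0.0, 0.0, -31.0], 0.0]
[5, [0.0, 0.0, -30.7], 0.0]
--
[5, [-42.0, 9.0, 0.0], np.float64(-0.02)]
[5, [-43.0, 7.0, 0.0], np.float64(-0.02)]
[5, [-43.0, 7.0, 0.0], np.float64(-0.02)]
[5, [-43.0, 6.0, 0.0], np.float64(-0.02)]
[5, [-42.6, 5.3, 0.0], np.float64(-0.02)]
[5, [0, 0, 0], 0]
--
[5, [-0.0, 0.0, 47.0], np.float64(0.002)]
[5, [0, 0, 0], 0]
--
```

Request:
{"api": "apply_moves", "payload": {"deltas": [[5,[0,0,-31],0],[5,[0,0,-31],0],[5,[-42,9,0],-0.02],[5,[-43,7,0],-0.02],[5,[-43,7,0],-0.02]]}}

```text
t: 5.82
tool_pos: [0.6193, 0.1898, 0.2618]
orientation: [-2.27, -2.17, 0.003]
force: [0.0, 0.6, -2.8]
opening: 0.0141
```

Request:
{"api": "apply_moves", "payload": {"deltas": [[5,[-43,6,0],-0.02],[5,[-43,5,0],-0.02],[5,[0,0,0],0]]}}

```text
t: 6.2
tool_pos: [0.6277, 0.1015, 0.2619]
orientation: [-2.232, -2.21, 0.003]
force: [0.4, -0.2, -3.0]
opening: 0.0138
```

Run:
```python
from h import *
x,y=slot(127); togo([x,y,.045],JY)
q=w2px('top',[[x-.024,y,.07]])[0].astype(int); print(q)
shot('top','t2',(q[0]-45,q[1]-45,q[0]+95,q[1]+55),5.5)
```

```text
grasp [0.6274 0.1014 0.0949] shift [ 3.5  0.7 49.9] jaw -0.010 turn -0.002 t 6.2 F [ 0.4 -0.2 -3. ] open 0.0138 q6 0.09
[197 141]
```

View pics/t2.png

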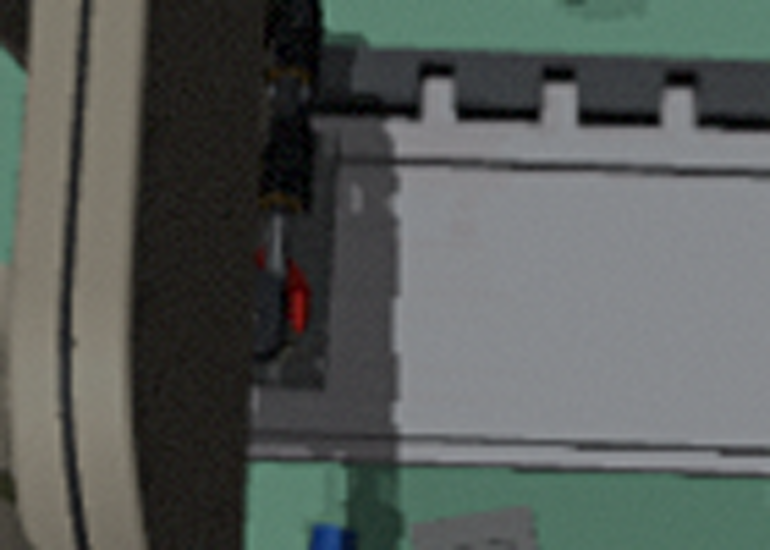

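Run:
```python
from h import *
print(px2w('top',[(152+322/5.5,96+388/5.5),(152+337/5.5,96+160/5.5)],.0696).round(4))
```

```text
[[0.5509 0.0751 0.0696]
 [0.6406 0.0739 0.0696]]
```

Request:
{"api": "apply_moves", "payload": {"deltas": [[5,[3.5,0.7,25],0],[5,[0,0,24.5],0],[5,[0,0,0],0],[30,[0,0,0],0],[30,[0,0,0],0]]}}

```text
t: 6.88
tool_pos: [0.629, 0.1085, 0.2145]
orientation: [2.227, 2.215, 0.002]
force: [-0.3, -0.2, 0.5]
opening: 0.028
```

Request:
{"api": "apply_moves", "payload": {"deltas": [[30,[0,0,0],0],[30,[0,0,-50],0],[60,[0,0,-50],0]]}}

```text
t: 7.25
tool_pos: [0.6282, 0.108, 0.314]
orientation: [-2.228, -2.214, 0.002]
force: [1.5, 0.4, -0.1]
opening: 0.036
```

Run:
```python
from h import *
s=robot.read_state();print(s['tool_pos'],s['force'])
x,y=.4857,.1847
plan([((x,y,.10),.46,60,1),((x,y,.036),.46,60,1)],step=55)
```

```text
[0.62821435 0.10798357 0.31404095] [ 1.49855706  0.43362478 -0.0886575 ]
[60, [19.0, -36.0, 12.0], np.float64(-0.117)]
[60, [23.0, -33.0, 12.0], np.float64(-0.117)]
[60, [27.0, -30.0, 11.0], np.float64(-0.117)]
[60, [29.7, -27.2, 12.2], np.float64(-0.117)]
[60, [0, 0, 0], 0]
--
[60, [-0.0, 0.0, 32.0], np.float64(0.001)]
[60, [-0.0, 0.1, 32.0], np.float64(0.001)]
[60, [0, 0, 0], 0]
--
```

Request:
{"api": "apply_moves", "payload": {"deltas": [[60,[19,-36,12],-0.117],[60,[23,-33,12],-0.117],[60,[27,-30,11],-0.117],[60,[30,-27,12],-0.117],[60,[0,0,0],0]]}}

```text
t: 7.88
tool_pos: [0.484, 0.186, 0.2651]
orientation: [-1.648, -2.672, 0.003]
force: [1.1, -0.2, 0.3]
opening: 0.06
```

Run:
```python
from h import *
x,y=.4857,.1847
plan([((x,y,.036),.46,50,1)],step=40)
shot('scene','s3',None,1)
im=cv2.imread('pics/s3_raw.png')
a=im[150:320,190:400]; cv2.imwrite('pics/s3.png',cv2.resize(a,None,fx=3.5,fy=3.5,interpolation=cv2.INTER_CUBIC))
```

```text
[50, [-1.0, 1.0, 31.0], np.float64(0.003)]
[50, [-1.1, 0.6, 31.1], np.float64(0.003)]
[50, [0, 0, 0], 0]
--
```

View pics/s3.png

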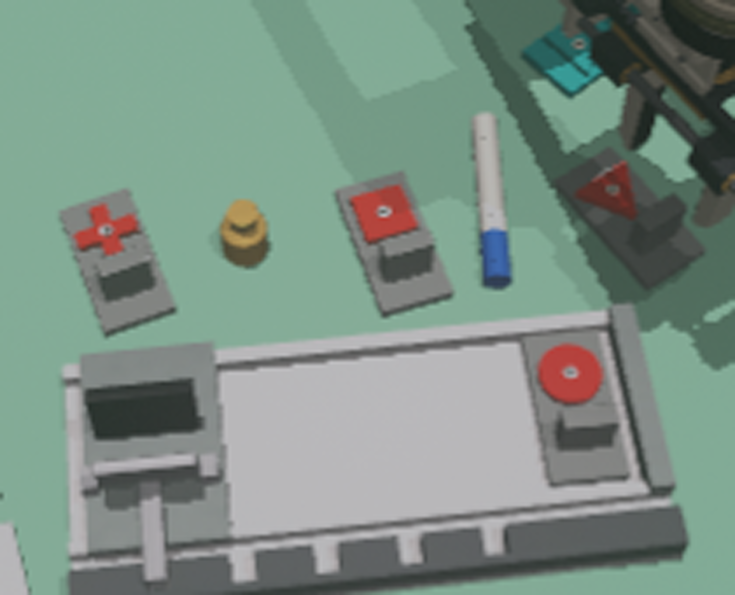

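Request:
{"api": "apply_moves", "payload": {"deltas": [[50,[-1,1,31],0.003],[50,[-1,0.6,31],0.003],[50,[0,0,0],0],[5,[0,0,0],0],[5,[0,0,0],0]]}}

```text
t: 8.55
tool_pos: [0.4899, 0.1841, 0.2061]
orientation: [1.661, 2.664, 0.003]
force: [-0.5, -0.5, 0.5]
opening: 0.0346
```

Request:
{"api": "apply_moves", "payload": {"deltas": [[5,[0,0,0],0],[5,[0,0,0],0],[5,[0,0,0],0],[5,[0,0,0],0],[5,[0,0,0],0]]}}

```text
t: 9.18
tool_pos: [0.489, 0.1841, 0.2048]
orientation: [1.661, 2.666, 0.0]
force: [-2.4, -0.7, 6.0]
opening: 0.014
```

```bash
sed -i 's/\.603,-\.022/.604,-.022/' h.py
python3 - <<'E'
from h import *
x,y=slot(67)
s=robot.read_state();g=s['tool_pos']-np.array([0,0,.167]);print(g,s['opening'],s['force'])
plan([((g[0],g[1],.10),None,5,0),((x,y,.10),JY,5,1),((x,y,g[2]+.012),JY,5,1)],step=48)
E
```

```text
[0.48897786 0.1840695  0.03779594] 0.013999556034296758 [-2.35752014 -0.72254629  5.98857701]
[5, [0.0, -0.0, -31.0], 0.0]
[5, [0.0, -0.0, -31.2], 0.0]
--
[5, [-37.0, 13.0, 0.0], np.float64(0.093)]
[5, [-36.0, 16.0, 0.0], np.float64(0.093)]
[5, [-35.0, 19.0, 0.0], np.float64(0.093)]
[5, [-32.0, 23.0, 0.0], np.float64(0.093)]
[5, [-29.9, 25.4, 0.1], np.float64(0.093)]
[5, [0, 0, 0], 0]
--
[5, [-0.0, 0.0, 25.0], np.float64(-0.0)]
[5, [-0.0, 0.0, 25.2], np.float64(-0.0)]
[5, [0, 0, 0], 0]
--
```

Request:
{"api": "apply_moves", "payload": {"deltas": [[5,[0,0,-31],0],[5,[0,0,-31],0],[5,[-37,13,0],0.093],[5,[-36,16,0],0.093],[5,[-35,19,0],0.093]]}}

```text
t: 9.8
tool_pos: [0.5727, 0.0992, 0.2659]
orientation: [-2.019, -2.406, 0.0]
force: [1.0, 0.4, -1.9]
opening: 0.014
```

Request:
{"api": "apply_moves", "payload": {"deltas": [[5,[-32,23,0],0.093],[5,[-30,25,0],0.093],[5,[0,0,0],0]]}}

```text
t: 10.18
tool_pos: [0.629, 0.0426, 0.2656]
orientation: [2.235, 2.207, -0.0]
force: [-0.0, 0.3, -2.2]
opening: 0.0142
```

Run:
```python
from h import *
x,y=slot(67); togo([x,y,.049],JY)
```

```text
grasp [0.629  0.0425 0.0986] shift [ 2.3 -0.5 49.6] jaw -0.012 turn -0.004 t 10.18 F [-0.   0.3 -2.2] open 0.0142 q6 -0.0
```

Request:
{"api": "apply_moves", "payload": {"deltas": [[5,[2.3,-0.5,25],0],[5,[0,0,25],0],[5,[0,0,0],0],[30,[0,0,0],0],[30,[0,0,0],0]]}}

```text
t: 10.8
tool_pos: [0.6274, 0.0473, 0.2171]
orientation: [2.23, 2.212, 0.001]
force: [1.1, 0.5, -0.1]
opening: 0.0281
```

Request:
{"api": "apply_moves", "payload": {"deltas": [[30,[0,0,0],0],[30,[0,0,-50],0],[60,[0,0,-25],0]]}}

```text
t: 11.18
tool_pos: [0.628, 0.047, 0.2943]
orientation: [2.23, 2.21, 0.004]
force: [0.3, -0.4, 0.2]
opening: 0.036
```

Run:
```python
from h import *
x,y=.490,.0175
plan([((x,y,.08),.18,50,0),((x,y,.036),.18,50,1)],step=55)
```

```text
[50, [-10.0, -46.0, 16.0], np.float64(-0.063)]
[50, [-8.0, -47.0, 15.0], np.float64(-0.063)]
[50, [-3.9, -46.9, 15.9], np.float64(-0.063)]
--
[50, [0.0, -0.1, 44.0], np.float64(0.0)]
[50, [0, 0, 0], 0]
--
```

Request:
{"api": "apply_moves", "payload": {"deltas": [[50,[-10,-46,16],-0.063],[50,[-8,-47,15],-0.063],[50,[-4,-47,16],-0.063],[50,[0,0,0],0]]}}

```text
t: 11.68
tool_pos: [0.484, 0.0172, 0.2408]
orientation: [-2.009, -2.407, 0.007]
force: [0.0, 0.2, 0.5]
opening: 0.0502
```

Run:
```python
from h import *
togo([.490,.0175,.036],.18)
```

```text
grasp [0.4826 0.0173 0.0738] shift [-1.2  7.6 37.7] jaw 0.180 turn 0.000 t 11.68 F [0.  0.2 0.5] open 0.0502 q6 -0.25
```

Request:
{"api": "apply_moves", "payload": {"deltas": [[50,[0,3,19],0],[50,[0,0,18],0],[50,[0,0,0],0],[5,[0,0,0],0],[5,[0,0,0],0]]}}

```text
t: 12.3
tool_pos: [0.492, 0.0179, 0.208]
orientation: [2.012, 2.411, 0.001]
force: [0.5, 0.4, 1.4]
opening: 0.0344
```

Request:
{"api": "apply_moves", "payload": {"deltas": [[5,[0,0,0],0],[5,[0,0,0],0],[5,[0,0,0],0],[5,[0,0,0],0],[5,[0,0,0],0]]}}

```text
t: 12.92
tool_pos: [0.4916, 0.0179, 0.2075]
orientation: [2.013, 2.412, 0.0]
force: [-2.5, -0.7, 4.9]
opening: 0.0143
```

Run:
```python
from h import *
x,y=slot(7)
s=robot.read_state();g=s['tool_pos']-np.array([0,0,.167]);print(g,s['opening'],s['force'])
plan([((g[0],g[1],.10),None,5,0),((x,y,.10),JY,5,1),((x,y,g[2]+.012),JY,5,1)],step=48)
```

```text
[0.49160266 0.01791834 0.04051047] 0.01431305938924872 [-2.49917104 -0.69713536  4.87624869]
[5, [0.0, -0.0, -30.0], 0.0]
[5, [0.0, -0.0, -29.5], 0.0]
--
[5, [-19.0, 43.0, 0.0], np.float64(0.063)]
[5, [-16.0, 44.0, 0.0], np.float64(0.063)]
[5, [-13.8, 44.5, 0.0], np.float64(0.063)]
[5, [0, 0, 0], 0]
--
[5, [0.0, -0.0, 47.5], np.float64(-0.001)]
[5, [0, 0, 0], 0]
--
```

Request:
{"api": "apply_moves", "payload": {"deltas": [[5,[0,0,-30],0],[5,[0,0,-30],0],[5,[-19,43,0],0.063],[5,[-16,44,0],0.063],[5,[-14,44,0],0.063]]}}

```text
t: 13.55
tool_pos: [0.6287, -0.0156, 0.2668]
orientation: [-2.233, -2.209, -0.0]
force: [0.2, 0.8, -1.4]
opening: 0.0138
```

Request:
{"api": "apply_moves", "payload": {"deltas": [[5,[0,0,0],0],[5,[0,0,0],0]]}}

```text
t: 13.8
tool_pos: [0.627, -0.0153, 0.2661]
orientation: [-2.23, -2.211, 0.002]
force: [-0.2, 1.0, -2.2]
opening: 0.0139
```

Run:
```python
from h import *
x,y=slot(7); togo([x,y,.052],JY)
```

```text
grasp [ 0.6266 -0.0153  0.0991] shift [ 0.1  1.5 47.1] jaw -0.009 turn -0.001 t 13.8 F [-0.2  1.  -2.2] open 0.0139 q6 -0.1
```

Request:
{"api": "apply_moves", "payload": {"deltas": [[5,[0,1,24],0],[5,[0,0,23],0],[5,[0,0,0],0],[30,[0,0,0],0],[30,[0,0,0],0]]}}

```text
t: 14.42
tool_pos: [0.6288, -0.0153, 0.2218]
orientation: [2.23, 2.211, 0.002]
force: [0.4, -0.5, 0.1]
opening: 0.028
```

Request:
{"api": "apply_moves", "payload": {"deltas": [[30,[0,0,0],0],[30,[0,0,-50],0],[60,[0,0,-25],0]]}}

```text
t: 14.8
tool_pos: [0.6292, -0.0155, 0.2984]
orientation: [2.23, 2.21, 0.003]
force: [1.2, 0.3, 0.6]
opening: 0.0362
```

Run:
```python
from h import *
x,y=.483,-.165
plan([((x,y,.09),.28,50,1),((x,y,.034),.28,50,1)],step=50)
```

```text
[50, [-30.0, -29.0, 8.0], np.float64(-0.058)]
[50, [-29.0, -31.0, 8.0], np.float64(-0.058)]
[50, [-26.0, -32.0, 9.0], np.float64(-0.058)]
[50, [-25.0, -34.0, 8.0], np.float64(-0.058)]
[50, [-22.4, -35.4, 7.9], np.float64(-0.058)]
[50, [0, 0, 0], 0]
--
[50, [0.0, -0.0, 28.0], np.float64(0.001)]
[50, [0.0, -0.2, 28.0], np.float64(0.001)]
[50, [0, 0, 0], 0]
--
```

Request:
{"api": "apply_moves", "payload": {"deltas": [[50,[-30,-29,8],-0.058],[50,[-29,-31,8],-0.058],[50,[-26,-32,9],-0.058],[50,[-25,-34,8],-0.058],[50,[-22,-35,8],-0.058]]}}

```text
t: 15.42
tool_pos: [0.481, -0.1653, 0.2545]
orientation: [1.885, 2.512, 0.0]
force: [-0.3, -0.1, 0.1]
opening: 0.0501
```

Request:
{"api": "apply_moves", "payload": {"deltas": [[50,[0,0,0],0],[50,[0,0,0],0]]}}

```text
t: 15.68
tool_pos: [0.4823, -0.1644, 0.2549]
orientation: [1.889, 2.509, 0.001]
force: [0.4, -1.4, 0.6]
opening: 0.0503
```

Run:
```python
from h import *
togo([.483,-.165,.034],.28)
```

```text
grasp [ 0.4825 -0.1644  0.0879] shift [-0.7  0.2 53.9] jaw 0.280 turn -0.000 t 15.68 F [ 0.4 -1.4  0.6] open 0.0503 q6 -0.71
```

Request:
{"api": "apply_moves", "payload": {"deltas": [[50,[0,0,27],0],[50,[0,0,27],0],[50,[0,0,0],0],[5,[0,0,0],0],[5,[0,0,0],0]]}}

```text
t: 16.3
tool_pos: [0.4824, -0.1639, 0.2005]
orientation: [1.888, 2.511, 0.0]
force: [0.6, 0.8, -0.4]
opening: 0.0344
```

Request:
{"api": "apply_moves", "payload": {"deltas": [[5,[0,0,0],0],[5,[0,0,0],0],[5,[0,0,0],0],[5,[0,0,0],0],[5,[0,0,0],0]]}}

```text
t: 16.92
tool_pos: [0.4819, -0.1643, 0.2003]
orientation: [-1.888, -2.511, -0.0]
force: [-0.9, -0.1, 1.6]
opening: 0.014
```

Run:
```python
from h import *
x,y=slot(-52)
s=robot.read_state();g=s['tool_pos']-np.array([0,0,.167]);print(g,s['opening'],s['force'])
plan([((g[0],g[1],.11),None,5,0),((x-.09,y,.11),JY,5,0),((x,y,.11),JY,5,1),((x,y,g[2]+.012),JY,5,1)],step=48)
```

```text
[ 0.48192925 -0.16434377  0.03329237] 0.013962232048319945 [-0.90887801 -0.0728767   1.57264479]
[5, [-0.0, -0.0, -38.0], 0.0]
[5, [-0.0, -0.0, -38.7], 0.0]
--
[5, [24.0, 26.0, -0.0], np.float64(0.096)]
[5, [26.0, 24.0, -0.0], np.float64(0.096)]
[5, [28.1, 21.1, -0.0], np.float64(0.096)]
--
[5, [0.0, 45.0, -0.0], np.float64(0.0)]
[5, [0.7, 45.0, -0.0], np.float64(0.0)]
[5, [0, 0, 0], 0]
--
[5, [-0.0, -0.0, 32.0], np.float64(0.0)]
[5, [-0.0, -0.0, 32.7], np.float64(0.0)]
[5, [0, 0, 0], 0]
--
```

Request:
{"api": "apply_moves", "payload": {"deltas": [[5,[0,0,-38],0],[5,[0,0,-38],0],[5,[24,26,0],0.096],[5,[26,24,0],0.096],[5,[28,21,0],0.096]]}}

```text
t: 17.55
tool_pos: [0.5379, -0.0736, 0.2761]
orientation: [2.233, 2.21, -0.0]
force: [0.7, 0.9, -2.0]
opening: 0.0138
```

Request:
{"api": "apply_moves", "payload": {"deltas": [[5,[0,45,0],0],[5,[0.7,45,0],0],[5,[0,0,0],0],[5,[0,0,0],0]]}}

```text
t: 18.05
tool_pos: [0.627, -0.0743, 0.2753]
orientation: [-2.228, -2.213, 0.002]
force: [0.1, -0.5, -1.3]
opening: 0.0139
```

Run:
```python
from h import *
x,y=slot(-52); togo([x,y,.0445],JY)
```

```text
grasp [ 0.6267 -0.0742  0.1083] shift [ 0.   1.  63.8] jaw -0.007 turn 0.001 t 18.05 F [ 0.1 -0.5 -1.3] open 0.0139 q6 -0.19
```

Request:
{"api": "apply_moves", "payload": {"deltas": [[5,[0,1,32],0],[5,[0,0,31],0],[5,[0,0,0],0],[30,[0,0,0],0],[30,[0,0,0],0]]}}

```text
t: 18.68
tool_pos: [0.6289, -0.0745, 0.2151]
orientation: [2.228, 2.212, 0.002]
force: [1.0, -0.4, 0.7]
opening: 0.0281
```

Request:
{"api": "apply_moves", "payload": {"deltas": [[30,[0,0,0],0],[30,[0,0,-50],0],[60,[0,0,-50],0],[93,[-30,-50,-10],0],[93,[-30,-50,0],0]]}}

```text
t: 19.3
tool_pos: [0.5278, -0.1341, 0.3258]
orientation: [2.225, 2.212, 0.003]
force: [-0.2, -0.6, -0.0]
opening: 0.0556
```

Run:
```python
from h import *
togo([.605,-.156,.075],JY)
shot('scene','s4',None,1); shot('top','t4',None,1)
a=cv2.imread('pics/s4_raw.png')[225:325,200:400];b=cv2.imread('pics/t4_raw.png')[90:190,170:370]
cv2.imwrite('pics/s4.png',cv2.resize(np.vstack([a,cv2.convertScaleAbs(b,alpha=1.4)]),None,fx=3,fy=3,interpolation=cv2.INTER_CUBIC))
```

```text
grasp [ 0.5285 -0.1344  0.1588] shift [-21.   76.3  84.1] jaw -0.006 turn 0.002 t 19.3 F [-0.2 -0.6 -0. ] open 0.0556 q6 -0.34
```

View pics/s4.png

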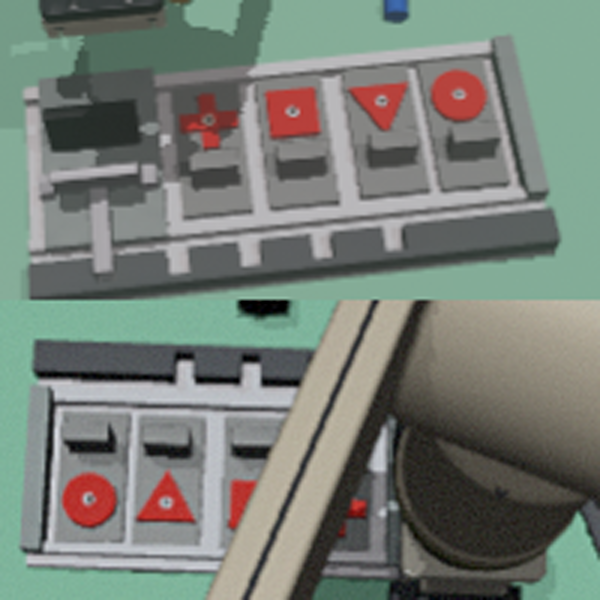

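All four carriers lie flat in the bed, from the fence: round, triangle, square, cross, with a gap at each end. Next is the squeeze.

Request:
{"api": "apply_moves", "payload": {"deltas": [[85,[-11,40,0],0],[85,[-11,38,0],0],[85,[0,0,0],0],[85,[0,0,0],0]]}}

```text
t: 19.9
tool_pos: [0.6059, -0.1558, 0.3231]
orientation: [-2.229, -2.214, 0.0]
force: [-0.4, 0.0, -1.1]
opening: 0.0851
```

Run:
```python
from h import *
togo([.606,-.157,.073],JY)
```

```text
grasp [ 0.6058 -0.1558  0.1561] shift [-1.2  0.2 83.1] jaw -0.007 turn 0.001 t 19.9 F [-0.4  0.  -1.1] open 0.0851 q6 -0.33
```

Request:
{"api": "apply_moves", "payload": {"deltas": [[85,[-1,0,30],0],[85,[0,0,30],0],[85,[0,0,22.5],0],[85,[0,0,0],0],[85,[0,0,0],0]]}}

```text
t: 20.52
tool_pos: [0.6061, -0.1571, 0.2423]
orientation: [2.228, 2.213, 0.001]
force: [0.7, 0.8, 0.7]
opening: 0.0852
```

Request:
{"api": "apply_moves", "payload": {"deltas": [[38,[0,0,0],0],[38,[0,0,0],0],[38,[0,0,0],0],[38,[0,0,0],0],[38,[0,0,0],0]], "grip_force": 11}}

```text
t: 21.15
tool_pos: [0.6094, -0.1574, 0.2444]
orientation: [2.221, 2.206, 0.012]
force: [22.4, -0.5, -4.3]
opening: 0.0427
```

Request:
{"api": "apply_moves", "payload": {"deltas": [[38,[0,0,0],0],[38,[0,0,0],0],[38,[0,0,0],0],[38,[0,0,0],0]]}}

```text
t: 21.65
tool_pos: [0.6097, -0.1574, 0.2444]
orientation: [2.221, 2.206, 0.012]
force: [21.1, 0.5, -3.7]
opening: 0.0419
```

Request:
{"api": "apply_moves", "payload": {"deltas": [[38,[0,3,0],0],[38,[0,1,0],0],[38,[4,0,0],0],[38,[6,0,0],0],[38,[6,0,0],0]]}}

```text
t: 22.28
tool_pos: [0.6114, -0.142, 0.2441]
orientation: [2.225, 2.21, 0.003]
force: [0.5, -2.5, 10.4]
opening: 0.0421
```

Request:
{"api": "apply_moves", "payload": {"deltas": [[38,[8,0,0],0],[38,[8,0,0],0],[38,[8,0,0],0],[38,[5,0,0],0],[38,[0,0,0],0]]}}

```text
t: 22.9
tool_pos: [0.6115, -0.1126, 0.2441]
orientation: [2.226, 2.211, 0.003]
force: [-0.8, -1.8, 11.9]
opening: 0.0419
```

Request:
{"api": "apply_moves", "payload": {"deltas": [[38,[3,0,0],0],[38,[2,0,0],0],[38,[0,0,0],0],[38,[0,0,0],0],[38,[0,0,0],0]]}}

```text
t: 23.52
tool_pos: [0.6115, -0.1083, 0.2441]
orientation: [2.226, 2.21, 0.002]
force: [-1.2, -3.0, 11.4]
opening: 0.0421
```

Request:
{"api": "apply_moves", "payload": {"deltas": [[52,[0,0,0],0],[52,[0,0,0],0],[52,[0,0,0],0],[52,[0,0,0],0]]}}

```text
t: 24.02
tool_pos: [0.612, -0.1081, 0.2433]
orientation: [2.225, 2.209, 0.005]
force: [6.4, -3.9, 1.0]
opening: 0.0522
```

Run:
```python
from h import *
togo([.6,-.107,.075],JY)
shot('scene','s5',(205,220,405,330),4)
```

```text
grasp [ 0.6131 -0.1085  0.0763] shift [  1.4 -13.1   1.2] jaw -0.007 turn 0.001 t 24.02 F [ 6.4 -3.9  1. ] open 0.0522 q6 -0.25
```

View pics/s5.png

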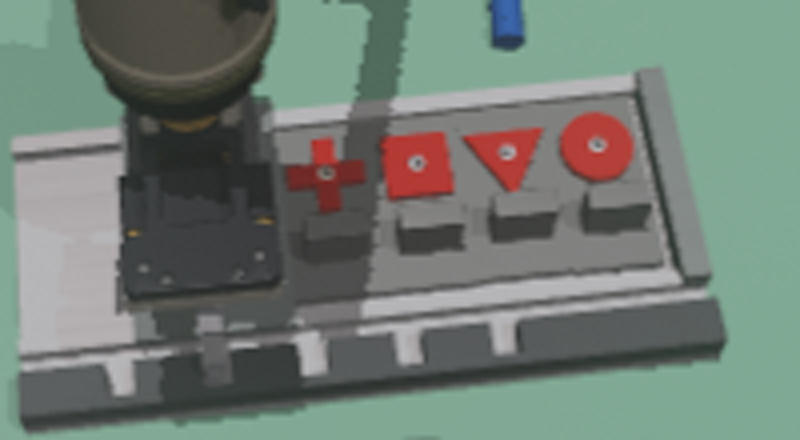

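Request:
{"api": "apply_moves", "payload": {"deltas": [[85,[0,-3,0],0],[85,[0,-2,0],0],[85,[0,0,0],0],[85,[0,0,0],0],[85,[0,0,0],0]]}}

```text
t: 24.7
tool_pos: [0.6051, -0.107, 0.2406]
orientation: [-2.229, -2.213, 0.0]
force: [-0.3, -0.6, -0.9]
opening: 0.0851
```

Request:
{"api": "apply_moves", "payload": {"deltas": [[85,[0,0,-40],0],[85,[0,0,-40],0],[85,[-40,-20,-30],0],[85,[-45,0,-30],0],[85,[-45,0,0],0]]}}

```text
t: 25.32
tool_pos: [0.5848, -0.2382, 0.3848]
orientation: [2.225, 2.211, 0.003]
force: [0.8, -0.9, 0.5]
opening: 0.0848
```

Run:
```python
from h import *
togo([.587,-.315,.2],None)
shot('scene','s6',None,1); shot('top','t6',None,1)
a=cv2.imread('pics/s6_raw.png')[225:330,200:400]
b=cv2.imread('pics/t6_raw.png')[90:195,170:370]
cv2.imwrite('pics/s6.png',cv2.resize(np.vstack([a,cv2.convertScaleAbs(b,alpha=1.4)]),None,fx=2.85,fy=2.85,interpolation=cv2.INTER_CUBIC))
for cam in('top','scene'):
  im=cv2.imread('pics/%s6_raw.png'%cam[0]); b,g,r=[im[...,i].astype(int) for i in range(3)]
  m=((r>90)&(g<75)&(b<75)).astype(np.uint8); m=cv2.morphologyEx(m,cv2.MORPH_CLOSE,np.ones((5,5)))
  n,l,s,c=cv2.connectedComponentsWithStats(m)
  for i in range(1,n):
    if s[i,4]>40: print(cam,s[i],c[i].round(1),px2w(cam,[c[i]],0.024)[0].round(4))
```

```text
grasp [ 0.5857 -0.2386  0.2178] shift [-76.3   1.7  18. ] jaw -0.006 t 25.32 F [ 0.8 -0.9  0.5] open 0.0848 q6 -0.46
top [211 147  19  16 168] [220.2 156.8] [0.5833 0.0624 0.024 ]
top [189 148  19  17 248] [197.8 156. ] [0.5838 0.1121 0.024 ]
top [235 149  41  19 461] [251.9 157.6] [ 0.5839 -0.008   0.024 ]
scene [ 85 229  23  21 145] [ 97.5 242.8] [ 0.4862 -0.4575  0.024 ]
scene [345 249  18  16 224] [353.5 256.6] [0.586  0.1088 0.024 ]
scene [300 253  18  17 240] [308.6 261.2] [0.5857 0.0094 0.024 ]
scene [321 252  19  15 158] [330.7 258.1] [0.5838 0.0586 0.024 ]
scene [277 255  19  18 162] [286.1 263.4] [ 0.5853 -0.0401  0.024 ]
```

View pics/s6.png

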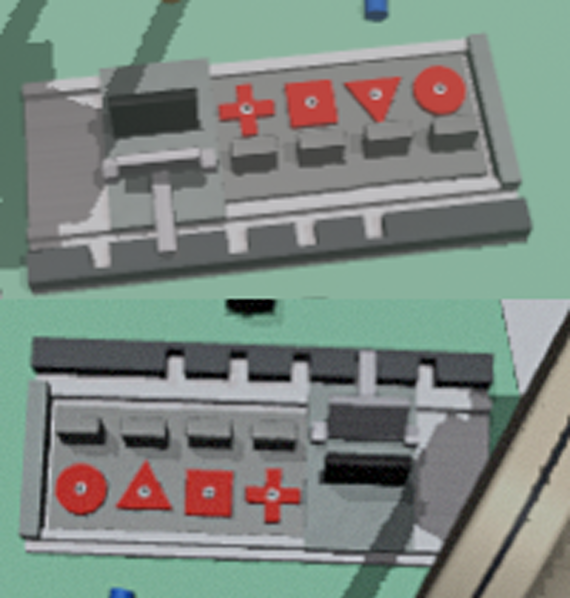

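Row closed up. The lever arm sits in the second notch and the plates are apart, so it looks latched. Now a closer look at the probe and stand, from the first pictures.

Run:
```python
from h import *
a=cv2.imread('pics/t0_raw.png')[122:197,355:430];b=cv2.imread('pics/s0_raw.png')[240:315,130:205]
cv2.imwrite('pics/p0.png',cv2.convertScaleAbs(cv2.resize(np.hstack([a,b]),None,fx=5.3,fy=5.3,interpolation=cv2.INTER_CUBIC),alpha=1.9,beta=10))
P=np.array([(81,488),(144,491),(209,491),(271,494)])
print(px2w('top',(P-[0,299.25])/2.85+[170,90]-.3,.024).round(4))
```

```text
[[ 0.5839  0.1115  0.024 ]
 [ 0.583   0.0623  0.024 ]
 [ 0.5846  0.0117  0.024 ]
 [ 0.5838 -0.0366  0.024 ]]
```

View pics/p0.png

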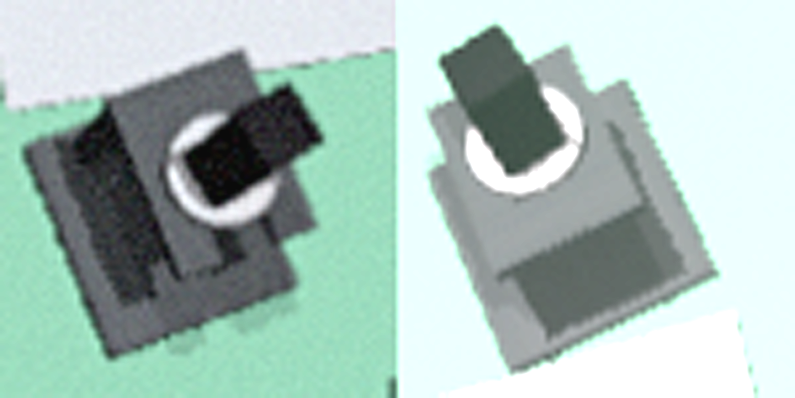

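Run:
```python
from h import *
def q(cam,P,z):
    P=np.array(P,float)/5.3+([355,122] if cam=='top' else [55,240])-.4
    w=px2w(cam,P,z);print(cam,z,'c',w.mean(0)[:2].round(4))
    for i in range(len(w)):
        d=w[(i+1)%len(w)]-w[i];print('   ',np.hypot(*d[:2]).round(4),np.arctan2(d[1],d[0]).round(3))
q('top',[(245,103),(290,85),(322,138),(275,158)],.15)
q('scene',[(440,62),(496,26),(536,72),(478,105)],.15)
q('top',[(167,170),(222,226),(278,170),(222,112)],.086)
q('scene',[(466,145),(525,195),(583,132),(525,84)],.086)
q('top',[(23,150),(112,358),(298,285)],.0)
q('scene',[(627,82),(718,273),(512,372)],.0)
plan([((.5865,-.314,.20),.4,85,1)],step=40)
```

```text
top 0.15 c [ 0.5893 -0.3126]
    0.0183 -1.154
    0.0224 -2.604
    0.0192 2.006
    0.0227 0.493
scene 0.15 c [ 0.5892 -0.3119]
    0.0235 2.132
    0.0256 0.636
    0.0233 -1.083
    0.0239 -2.488
top 0.086 c [ 0.5877 -0.3114]
    0.0306 -2.355
    0.0325 -0.77
    0.0316 0.775
    0.0329 2.402
scene 0.086 c [ 0.5883 -0.3133]
    0.0331 0.782
    0.0323 2.406
    0.0327 -2.362
    0.0323 -0.75
top 0.0 c [ 0.5676 -0.3055]
    0.0984 -2.735
    0.089 -1.169
    0.133 1.14
scene 0.0 c [ 0.5962 -0.2939]
    0.099 0.392
    0.0895 -1.192
    0.1326 2.792
[85, [-24.0, 1.0, 5.0], np.float64(-0.137)]
[85, [-24.0, -2.0, 5.0], np.float64(-0.137)]
[85, [-24.1, -5.6, 4.5], np.float64(-0.137)]
[85, [0, 0, 0], 0]
--
```

Request:
{"api": "apply_moves", "payload": {"deltas": [[60,[-24,1,5],-0.137],[60,[-24,-2,5],-0.137],[60,[-24,-6,5],-0.137],[60,[0,0,0],0],[60,[0,0,0],0]]}}

```text
t: 26.05
tool_pos: [0.587, -0.3088, 0.3654]
orientation: [-1.732, -2.619, -0.001]
force: [-0.4, -0.3, 0.1]
opening: 0.06
```

Run:
```python
from h import *
togo([.5885,-.3125,.120],.42)
```

```text
grasp [ 0.5869 -0.3086  0.1984] shift [-4.3  0.  78.4] jaw 0.402 turn -0.018 t 26.05 F [-0.4 -0.3  0.1] open 0.06 q6 -0.96
```

Request:
{"api": "apply_moves", "payload": {"deltas": [[60,[-4,0,26],-0.018],[60,[0,0,26],0],[60,[0,0,26],0],[60,[0,0,0],0],[60,[0,0,0],0]], "grip_force": 30}}

```text
t: 26.68
tool_pos: [0.5889, -0.3129, 0.2891]
orientation: [1.706, 2.636, 0.0]
force: [1.4, -0.1, -0.2]
opening: 0.0602
```

Request:
{"api": "apply_moves", "payload": {"deltas": [[15,[0,0,0],0],[15,[0,0,0],0],[15,[0,0,0],0],[15,[0,0,0],0],[15,[0,0,0],0]]}}

```text
t: 27.3
tool_pos: [0.5885, -0.3136, 0.288]
orientation: [1.707, 2.637, -0.0]
force: [-0.3, -0.9, 1.9]
opening: 0.0277
```

Request:
{"api": "apply_moves", "payload": {"deltas": [[15,[0,0,0],0],[15,[0,0,0],0],[15,[0,0,0],0]]}}

```text
t: 27.68
tool_pos: [0.5885, -0.3135, 0.288]
orientation: [1.707, 2.637, -0.0]
force: [-0.4, -0.9, 3.2]
opening: 0.0272
```

Run:
```python
from h import *
togo([.5885,-.3125,.2],.42)
```

```text
grasp [ 0.5885 -0.3136  0.121 ] shift [  1.    0.4 -79. ] jaw 0.422 turn 0.002 t 27.68 F [-0.4 -0.9  3.2] open 0.0272 q6 -0.99
```

Request:
{"api": "apply_moves", "payload": {"deltas": [[15,[0,0,-25],0],[15,[0,0,-35],0],[15,[0,0,-35],0],[15,[0,0,0],0]]}}

```text
t: 28.18
tool_pos: [0.5891, -0.3138, 0.3861]
orientation: [1.704, 2.633, 0.0]
force: [0.2, -1.1, -2.0]
opening: 0.0268
```

Run:
```python
from h import *
togo([.585,.1105,.165],None)
plan([((.585,.1105,.175),None,15,1)],step=45)
p=w2px('scene',[[.588,-.313,.15]])[0].astype(int);x,y=p;x=max(x,70)
shot('scene','s7',(x-70,y-60,x+70,y+60),5)
```

```text
grasp [ 0.59   -0.3143  0.2191] shift [389.8 169.4  52.8] jaw 0.422 t 28.18 F [ 0.2 -1.1 -2. ] open 0.0268 q6 -0.99
[15, [39.0, 17.0, 4.0], 0.0]
[15, [39.0, 17.0, 5.0], 0.0]
[15, [39.0, 17.0, 4.0], 0.0]
[15, [39.0, 17.0, 4.0], 0.0]
[15, [39.0, 17.0, 4.0], 0.0]
[15, [39.0, 17.0, 5.0], 0.0]
[15, [39.0, 17.0, 4.0], 0.0]
[15, [39.0, 17.0, 4.0], 0.0]
[15, [39.0, 16.0, 4.0], 0.0]
[15, [38.8, 17.4, 4.8], 0.0]
[15, [0, 0, 0], 0]
--
```

View pics/s7.png

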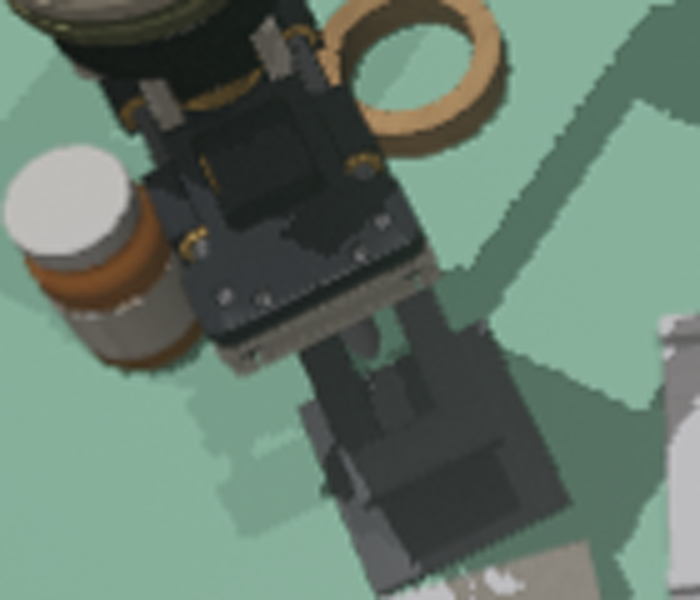

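Request:
{"api": "apply_moves", "payload": {"deltas": [[15,[39,17,0],0],[15,[39,17,0],0],[15,[39,17,0],0],[15,[39,17,0],0],[15,[39,17,0],0]]}}

```text
t: 28.85
tool_pos: [0.5853, -0.0992, 0.3795]
orientation: [-1.705, -2.634, 0.002]
force: [1.1, 0.9, -1.5]
opening: 0.0273
```

Request:
{"api": "apply_moves", "payload": {"deltas": [[15,[39,17,0],0],[15,[39,17,5],0],[15,[39,17,10],0],[15,[39,16,10],0],[15,[38,17,10],0]]}}

```text
t: 29.48
tool_pos: [0.5822, 0.1119, 0.3443]
orientation: [-1.705, -2.635, 0.004]
force: [-0.4, -0.1, -2.2]
opening: 0.0269
```

Request:
{"api": "apply_moves", "payload": {"deltas": [[15,[0,0,0],0],[15,[0,0,0],0]]}}

```text
t: 29.72
tool_pos: [0.5827, 0.1105, 0.3457]
orientation: [-1.705, -2.636, 0.004]
force: [0.0, -0.3, -2.0]
opening: 0.0271
```

Run:
```python
from h import *
togo([.585,.1105,.134],None)
shot('scene','s8',(300,200,400,280),7); shot('top','t8',(160,110,270,190),7)
```

```text
grasp [0.5822 0.1103 0.1787] shift [-1.   2.8 44.7] jaw 0.423 t 29.73 F [ 0.  -0.3 -2. ] open 0.0271 q6 -0.32
```

View pics/s8.png

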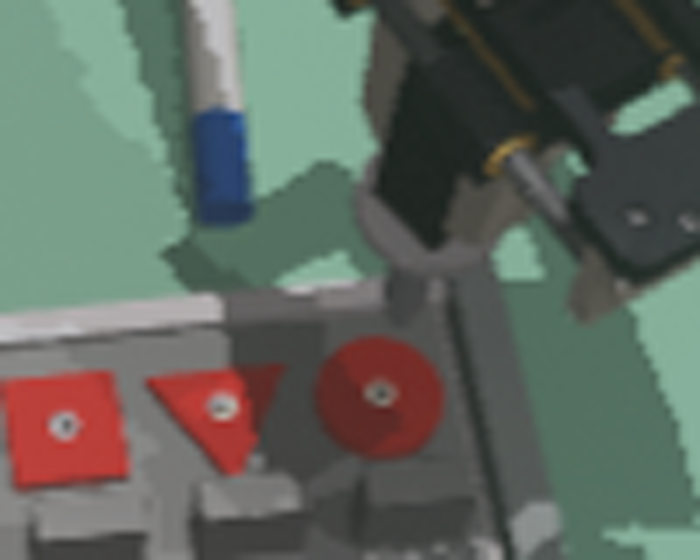

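Run:
```python
from h import *
print('tip expected',w2px('scene',[[.582,.1103,.0697]]),'seen',300+405/7,200+322/7,'-> at z',px2w('scene',[(357.9,246)],.0697))
print('marks',px2w('scene',np.array([(380,393),(222,406),(64,425)])/7+[300,200],.024).round(4))
```

```text
tip expected [[356.56861613 245.3241926 ]] seen 357.85714285714283 246.0 -> at z [[0.58390317 0.11277182 0.0697    ]]
marks [[0.5852 0.1108 0.024 ]
 [0.5839 0.0608 0.024 ]
 [0.5846 0.0107 0.024 ]]
```

Request:
{"api": "apply_moves", "payload": {"deltas": [[15,[0,2,22],0],[15,[0,0,17],0],[15,[0,0,4],0],[15,[0,0,2],0],[15,[0,0,0],0]]}}

```text
t: 30.45
tool_pos: [0.5853, 0.1114, 0.3033]
orientation: [1.707, 2.637, 0.001]
force: [1.1, -0.1, -0.9]
opening: 0.0274
```

Request:
{"api": "apply_moves", "payload": {"deltas": [[15,[0,0,1],0],[15,[0,0,0],0],[15,[0,0,0],0]]}}

```text
t: 30.82
tool_pos: [0.5852, 0.1115, 0.302]
orientation: [1.707, 2.637, 0.0]
force: [0.7, -0.4, -2.0]
opening: 0.0272
```

Request:
{"api": "apply_moves", "payload": {"deltas": [[15,[0,0,1],0],[15,[0,0,1],0],[15,[0,0,0],0],[15,[0,0,0],0]]}}

```text
t: 31.32
tool_pos: [0.5852, 0.1115, 0.2999]
orientation: [1.707, 2.637, 0.0]
force: [0.0, 0.8, 0.5]
opening: 0.0272
```

Request:
{"api": "apply_moves", "payload": {"deltas": [[15,[0,0,1],0],[15,[0,0,1],0],[15,[0,0,0],0],[15,[0,0,0],0]]}}

```text
t: 31.82
tool_pos: [0.5858, 0.1119, 0.2995]
orientation: [1.706, 2.636, 0.004]
force: [-0.8, 1.1, 7.2]
opening: 0.0259
```

Request:
{"api": "apply_moves", "payload": {"deltas": [[15,[0,0,-32],0],[15,[-30,-14,0],0],[15,[-31,-14,0],0],[15,[-31,-14,0],0],[15,[0,0,0],0]]}}

```text
t: 32.45
tool_pos: [0.5844, 0.0082, 0.3294]
orientation: [1.711, 2.635, -0.001]
force: [0.2, 0.9, -0.6]
opening: 0.0258
```

Request:
{"api": "apply_moves", "payload": {"deltas": [[15,[0,0,12],0],[15,[0,0,8],0],[15,[0,0,0],0],[15,[0,0,0],0]]}}

```text
t: 32.95
tool_pos: [0.5845, 0.0108, 0.3096]
orientation: [-1.706, -2.638, 0.0]
force: [-0.0, 0.5, -1.7]
opening: 0.0258
```

Run:
```python
from h import *
togo([.5845,.0112,.133],None)
```

```text
grasp [0.5844 0.0108 0.1426] shift [0.3 0.2 9.6] jaw 0.423 t 32.95 F [-0.   0.5 -1.7] open 0.0258 q6 -0.49
```

Request:
{"api": "apply_moves", "payload": {"deltas": [[15,[0,0,7],0],[15,[0,0,2],0],[15,[0,0,1.5],0],[15,[0,0,0],0],[15,[0,0,0],0]]}}

```text
t: 33.58
tool_pos: [0.5845, 0.0103, 0.2996]
orientation: [1.707, 2.637, 0.0]
force: [-3.1, 0.6, 2.6]
opening: 0.0257
```

Request:
{"api": "apply_moves", "payload": {"deltas": [[15,[0,0,0.5],0],[15,[0,0,0],0],[15,[0,0,0],0]]}}

```text
t: 33.95
tool_pos: [0.5846, 0.0103, 0.2995]
orientation: [1.707, 2.637, 0.0]
force: [-3.4, 0.3, 5.7]
opening: 0.026
```

Request:
{"api": "apply_moves", "payload": {"deltas": [[15,[0,0,-30],0],[15,[23,10,0],0],[15,[23.5,10,0],0],[15,[0,0,10],0],[15,[0,0,9],0]]}}

```text
t: 34.58
tool_pos: [0.5835, 0.0607, 0.3086]
orientation: [-1.706, -2.638, 0.001]
force: [-0.3, -0.2, -2.9]
opening: 0.0257
```

Request:
{"api": "apply_moves", "payload": {"deltas": [[15,[0,0,0],0],[15,[0,0,0],0]]}}

```text
t: 34.83
tool_pos: [0.5837, 0.0603, 0.3095]
orientation: [-1.708, -2.637, 0.0]
force: [-0.3, -0.1, -1.7]
opening: 0.0259
```

Run:
```python
from h import *
togo([.584,.0610,.133],None)
```

```text
grasp [0.5837 0.0603 0.1425] shift [0.5 0.6 9.5] jaw 0.421 t 34.83 F [-0.3 -0.1 -1.7] open 0.0259 q6 -0.41
```

Request:
{"api": "apply_moves", "payload": {"deltas": [[15,[0.5,0.5,7],0],[15,[0,0,2],0],[15,[0,0,1.5],0],[15,[0,0,0.5],0],[15,[0,0,0],0]]}}

```text
t: 35.45
tool_pos: [0.5839, 0.0615, 0.2996]
orientation: [1.707, 2.637, -0.0]
force: [-3.9, -1.0, 4.2]
opening: 0.0257
```

Request:
{"api": "apply_moves", "payload": {"deltas": [[15,[0,0,0],0],[15,[0,0,0],0]]}}

```text
t: 35.7
tool_pos: [0.5839, 0.0615, 0.2995]
orientation: [1.707, 2.637, -0.0]
force: [-3.1, -0.9, 5.5]
opening: 0.0263
```

Request:
{"api": "apply_moves", "payload": {"deltas": [[15,[0,0,-30],0],[15,[-30,-13,0],0],[15,[-31,-14,0],0],[15,[-30,-14,0],0],[15,[0,0,0],0]]}}

```text
t: 36.33
tool_pos: [0.5838, -0.0402, 0.3286]
orientation: [1.71, 2.635, -0.001]
force: [-0.7, 0.1, -2.6]
opening: 0.0258
```

Request:
{"api": "apply_moves", "payload": {"deltas": [[15,[0,0,10],0],[15,[0,0,9],0],[15,[0,0,0],0],[15,[0,0,0],0]]}}

```text
t: 36.83
tool_pos: [0.5838, -0.0377, 0.3096]
orientation: [-1.706, -2.638, 0.0]
force: [-0.1, 0.1, -1.6]
opening: 0.0259
```

Run:
```python
from h import *
togo([.5845,-.0385,.133],None)
```

```text
grasp [ 0.5837 -0.0377  0.1426] shift [-1.1  0.4  9.6] jaw 0.423 t 36.83 F [-0.1  0.1 -1.6] open 0.0259 q6 -0.57
```

Request:
{"api": "apply_moves", "payload": {"deltas": [[15,[-1,0.4,7],0],[15,[0,0,2],0],[15,[0,0,1.5],0],[15,[0,0,0.5],0],[15,[0,0,0],0]]}}

```text
t: 37.45
tool_pos: [0.5846, -0.039, 0.2996]
orientation: [1.707, 2.637, -0.0]
force: [-3.5, -0.0, 4.1]
opening: 0.0261
```

Request:
{"api": "apply_moves", "payload": {"deltas": [[15,[0,0,0],0],[15,[0,0,0],0]]}}

```text
t: 37.7
tool_pos: [0.5846, -0.039, 0.2995]
orientation: [1.707, 2.637, 0.0]
force: [-3.4, -0.9, 4.7]
opening: 0.026
```

```bash
cat >> h.py <<'E'
def reds(cam='scene'):
  im=viewer.read_camera(cam); b,g,r=[im[...,i].astype(int) for i in range(3)]
  m=((r>80)&(g<75)&(b<75)&(r>1.8*g)).astype(np.uint8); m=cv2.morphologyEx(m,cv2.MORPH_CLOSE,np.ones((5,5)))
  n,l,s,c=cv2.connectedComponentsWithStats(m)
  for i in range(1,n):
    if s[i,4]>40: print(cam,s[i],c[i].round(1),px2w(cam,[c[i]],0.024)[0].round(4))
E
python3 - <<'E'
from h import *
shot('scene','s9',(250,215,390,300),5.5);reds()
plan([((.583,-.039,.23),None,15,0),((.5885,-.3132,.23),.422,15,1)],step=45)
E
```

```text
scene [345 248  18  17 230] [353.6 256.3] [0.5854 0.1092 0.024 ]
scene [322 252  18  16 160] [331.1 258. ] [0.5837 0.0594 0.024 ]
scene [302 258  16  12 117] [310.4 264.6] [0.5942 0.0121 0.024 ]
scene [277 260  16  12 101] [285.4 265. ] [ 0.5888 -0.0421  0.024 ]
[15, [0.0, -0.0, -32.0], 0.0]
[15, [0.0, -1.0, -33.0], 0.0]
[15, [0.7, -0.5, -32.4], 0.0]
--
[15, [-36.0, -15.0, -0.0], np.float64(-0.0)]
[15, [-36.0, -16.0, -0.0], np.float64(-0.0)]
[15, [-36.0, -15.0, -0.0], np.float64(-0.0)]
[15, [-36.0, -15.0, -0.0], np.float64(-0.0)]
[15, [-36.0, -16.0, -0.0], np.float64(-0.0)]
[15, [-36.0, -15.0, -0.0], np.float64(-0.0)]
[15, [-36.4, -15.2, -0.0], np.float64(-0.0)]
[15, [0, 0, 0], 0]
--
```

View pics/s9.png

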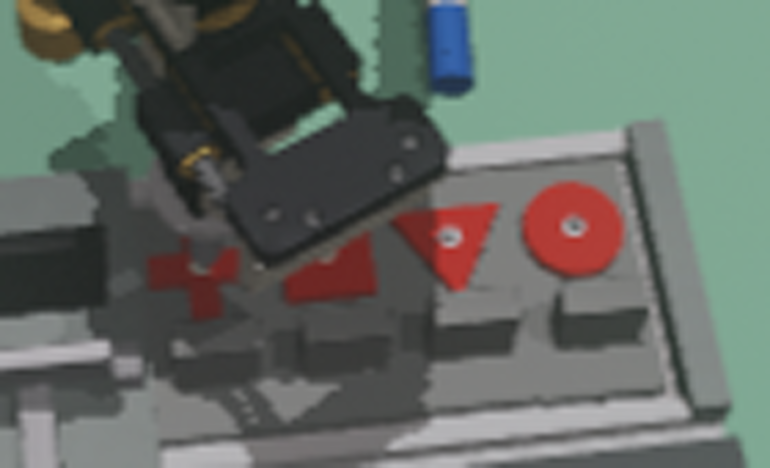

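The tip is on the cross's dot and the row is undisturbed. Next I hang the probe back.

Request:
{"api": "apply_moves", "payload": {"deltas": [[15,[0,0,-32],0],[15,[0,0,-33],0],[15,[0,0,-33],0],[15,[-36,-15,0],0],[15,[-36,-16,0],0]]}}

```text
t: 38.42
tool_pos: [0.586, -0.1179, 0.3974]
orientation: [1.704, 2.637, 0.001]
force: [0.0, -0.7, -1.7]
opening: 0.0259
```

Request:
{"api": "apply_moves", "payload": {"deltas": [[15,[-36,-15,0],0],[15,[-36,-15,0],0],[15,[-36,-16,0],0],[15,[-36,-15,0],0],[15,[-36,-15,0],0]]}}

```text
t: 39.05
tool_pos: [0.5901, -0.314, 0.3964]
orientation: [1.707, 2.637, 0.0]
force: [0.8, 0.4, -2.1]
opening: 0.0256
```

Request:
{"api": "apply_moves", "payload": {"deltas": [[15,[0,0,0],0],[15,[0,0,0],0]]}}

```text
t: 39.3
tool_pos: [0.5902, -0.3124, 0.3962]
orientation: [-1.707, -2.637, -0.001]
force: [0.4, 0.5, -1.2]
opening: 0.0258
```

Run:
```python
from h import *
togo([.5885,-.3135,.121],.422)
```

```text
grasp [ 0.5901 -0.3123  0.2292] shift [ -0.5  -2.  108.2] jaw 0.422 turn -0.000 t 39.3 F [ 0.4  0.5 -1.2] open 0.0258 q6 -0.99
```

Request:
{"api": "apply_moves", "payload": {"deltas": [[15,[-0.5,-2,30],0],[15,[0,0,30],0],[15,[0,0,20],0],[15,[0,0,15],0],[15,[0,0,8],0]]}}

```text
t: 39.92
tool_pos: [0.5887, -0.3136, 0.2932]
orientation: [-1.706, -2.638, -0.0]
force: [0.1, -0.5, -2.0]
opening: 0.0255
```

Request:
{"api": "apply_moves", "payload": {"deltas": [[15,[0,0,3],0],[15,[0,0,0],0],[15,[0,0,0],0]]}}

```text
t: 40.3
tool_pos: [0.5888, -0.3142, 0.2917]
orientation: [1.706, 2.636, 0.0]
force: [0.2, -0.6, -2.6]
opening: 0.0258
```

Request:
{"api": "apply_moves", "payload": {"deltas": [[15,[0,0,2],0],[15,[0,0,1],0],[15,[0,0,0.5],0],[15,[0,0,0],0],[15,[0,0,0],0]]}}

```text
t: 40.92
tool_pos: [0.5886, -0.314, 0.2879]
orientation: [1.707, 2.637, -0.0]
force: [-2.5, 0.9, 4.9]
opening: 0.0262
```

Request:
{"api": "apply_moves", "payload": {"deltas": [[50,[0,0,0],0],[50,[0,0,0],0],[50,[0,0,0],0],[50,[0,0,0],0],[50,[0,0,0],0]]}}

```text
t: 41.55
tool_pos: [0.5886, -0.3139, 0.2872]
orientation: [-1.707, -2.637, 0.0]
force: [-0.2, 1.0, 0.7]
opening: 0.0499
```

Request:
{"api": "apply_moves", "payload": {"deltas": [[60,[0,0,-30],0],[60,[0,0,-35],0],[60,[0,0,-30],0],[60,[0,0,0],0]]}}

```text
t: 42.05
tool_pos: [0.5893, -0.3144, 0.3861]
orientation: [1.704, 2.632, 0.0]
force: [0.9, -1.1, 0.0]
opening: 0.0602
```

Run:
```python
from h import *
# probe: compare now with first picture
plan([((.609,-.1075,.20),JY,85,1)],step=45)
shot('scene','s10'); a=cv2.imread('pics/s0_raw.png'); b=cv2.imread('pics/s10_raw.png')
print(w2px('scene',[[.5885,-.3125,.086]]))
for im in(a,b):
    m=(im[235:285,130:180].min(2)>125).astype(np.uint8); n,l,s,c=cv2.connectedComponentsWithStats(m)
    print([(s[i].tolist(),c[i].round(1).tolist()) for i in range(1,n) if s[i,4]>25])
```

```text
[85, [36.0, 20.0, 4.0], np.float64(0.086)]
[85, [38.0, 18.0, 3.0], np.float64(0.086)]
[85, [40.0, 13.0, 4.0], np.float64(0.086)]
[85, [40.0, 11.0, 4.0], np.float64(0.086)]
[85, [41.0, 7.0, 3.5], np.float64(0.086)]
[85, [0, 0, 0], 0]
--
[[153.99567155 265.8109073 ]]
[([28, 22, 7, 10, 30], [31.3, 25.9]), ([13, 30, 21, 11, 87], [21.8, 36.1])]
[([30, 0, 15, 10, 100], [36.6, 3.4]), ([44, 11, 6, 16, 57], [47.4, 19.3])]
```

Request:
{"api": "apply_moves", "payload": {"deltas": [[85,[36,20,4],0.086],[85,[38,18,3],0.086],[85,[40,14,4],0.086],[85,[40,12,4],0.086],[85,[41,8,4],0.086]]}}

```text
t: 42.72
tool_pos: [0.6098, -0.1045, 0.3608]
orientation: [-2.232, -2.207, 0.002]
force: [0.8, 0.3, 0.4]
opening: 0.0848
```

Request:
{"api": "apply_moves", "payload": {"deltas": [[85,[0,0,0],0],[85,[0,0,0],0]]}}

```text
t: 42.98
tool_pos: [0.61, -0.1061, 0.3618]
orientation: [-2.228, -2.213, 0.002]
force: [0.1, -0.0, -0.7]
opening: 0.0846
```

Run:
```python
from h import *
togo([.611,-.1080,.075],JY)
shot('scene','s11'); a=cv2.imread('pics/s0_raw.png')[235:310,125:200]; b=cv2.imread('pics/s11_raw.png')[235:310,125:200]
d=np.abs(a.astype(int)-b).max(2); print('changed px',(d>50).sum(), d.mean())
for im in(a,b):
    m=(im.min(2)>125).astype(np.uint8); n,l,s,c=cv2.connectedComponentsWithStats(m)
    print([(s[i].tolist(),c[i].round(1).tolist()) for i in range(1,n) if s[i,4]>25])
    k=(im.max(2)<45).astype(np.uint8); n,l,s,c=cv2.connectedComponentsWithStats(k)
    print('dark',[(s[i].tolist(),c[i].round(1).tolist()) for i in range(1,n) if s[i,4]>25])
reds()
```

```text
grasp [ 0.6096 -0.1061  0.1948] shift [ -1.9   1.6 119.8] jaw -0.007 turn 0.001 t 42.98 F [ 0.1 -0.  -0.7] open 0.0846 q6 -0.25
changed px 18 10.502577777777777
[([33, 22, 7, 10, 30], [36.3, 25.9]), ([18, 30, 21, 11, 87], [26.8, 36.1]), ([32, 63, 39, 12, 250], [55.8, 70.5])]
dark [([17, 19, 19, 19, 194], [26.7, 27.6])]
[([0, 0, 29, 75, 1298], [9.2, 36.7]), ([18, 21, 22, 20, 136], [29.7, 33.2]), ([31, 21, 44, 54, 959], [62.1, 52.2])]
dark [([19, 22, 12, 14, 82], [24.5, 28.1])]
scene [345 249  18  16 226] [353.6 256.4] [0.5856 0.1091 0.024 ]
scene [300 253  18  17 242] [308.6 261. ] [0.5851 0.0094 0.024 ]
scene [321 252  19  16 158] [330.9 258. ] [0.5837 0.0591 0.024 ]
scene [277 255  19  18 171] [286.1 263.3] [ 0.5849 -0.04    0.024 ]
```

Request:
{"api": "apply_moves", "payload": {"deltas": [[85,[-1.5,1.5,40],0],[85,[0,0,40],0],[85,[0,0,25],0],[85,[0,0,14],0],[85,[0,0,0],0]]}}

```text
t: 43.7
tool_pos: [0.6114, -0.1081, 0.2434]
orientation: [-2.23, -2.211, 0.001]
force: [-0.6, -0.4, 0.5]
opening: 0.0848
```

Request:
{"api": "apply_moves", "payload": {"deltas": [[38,[0,0,0],0],[38,[0,0,0],0],[38,[0,0,0],0],[38,[0,0,0],0],[38,[0,0,0],0]], "grip_force": 11}}

```text
t: 44.32
tool_pos: [0.6126, -0.1076, 0.247]
orientation: [2.228, 2.211, 0.002]
force: [-5.8, 0.1, 15.7]
opening: 0.0434
```

Request:
{"api": "apply_moves", "payload": {"deltas": [[38,[0,0,0],0],[38,[0,0,0],0],[38,[0,0,0],0],[38,[0,0,0],0]]}}

```text
t: 44.82
tool_pos: [0.6123, -0.1077, 0.247]
orientation: [2.228, 2.211, 0.001]
force: [-5.1, 0.0, 13.7]
opening: 0.0425
```

Request:
{"api": "apply_moves", "payload": {"deltas": [[38,[-4,0,0],0],[38,[-6,0,0],0],[38,[-8,0,0],0],[38,[-8,0,0],0],[38,[-8,0,0],0]]}}

```text
t: 45.45
tool_pos: [0.6121, -0.1416, 0.2469]
orientation: [2.229, 2.212, 0.002]
force: [-5.2, 2.6, 13.5]
opening: 0.0421
```

Request:
{"api": "apply_moves", "payload": {"deltas": [[38,[-8,0,0],0],[38,[-5,0,0],0],[38,[-2.5,0,0],0],[38,[0,0,0],0],[38,[0,0,0],0]]}}

```text
t: 46.08
tool_pos: [0.612, -0.1575, 0.2469]
orientation: [2.228, 2.211, 0.001]
force: [-3.9, -0.3, 12.9]
opening: 0.0421
```

Request:
{"api": "apply_moves", "payload": {"deltas": [[85,[0,0,0],0],[85,[0,0,0],0],[85,[0,0,0],0],[85,[0,0,0],0],[85,[0,0,0],0]]}}

```text
t: 46.7
tool_pos: [0.6111, -0.1569, 0.244]
orientation: [-2.23, -2.212, 0.001]
force: [0.2, -0.1, -1.0]
opening: 0.084
```

Request:
{"api": "apply_moves", "payload": {"deltas": [[85,[0,0,0],0],[85,[0,0,-50],0],[85,[0,0,-50],0],[85,[0,-50,-40],0],[85,[0,-60,0],0]]}}

```text
t: 47.32
tool_pos: [0.5028, -0.1565, 0.3877]
orientation: [2.225, 2.209, 0.004]
force: [-0.2, -0.3, -0.3]
opening: 0.085
```

Request:
{"api": "apply_moves", "payload": {"deltas": [[85,[0,-60,0],0],[85,[0,-40,0],0],[85,[0,0,0],0],[85,[0,0,0],0]]}}

```text
t: 47.82
tool_pos: [0.4029, -0.1554, 0.3838]
orientation: [2.23, 2.211, 0.001]
force: [0.4, -0.1, 0.1]
opening: 0.0848
```

Run:
```python
from h import *
togo([.5,-.15,.2])
shot('scene','s12'); a=cv2.imread('pics/s0_raw.png').astype(int); b=cv2.imread('pics/s12_raw.png').astype(int)
d=np.abs(a-b).max(2)
for n,(x0,y0,x1,y1) in dict(frame=(205,245,258,330),lever=(210,275,258,320),stand=(130,235,200,315)).items():
    s=d[y0:y1,x0:x1]; print(n,(s>50).sum(),s.size)
# alignment of the frame region with the first picture
g0=cv2.cvtColor(a.astype(np.uint8),6);g1=cv2.cvtColor(b.astype(np.uint8),6)
for nm,(x0,y0,x1,y1) in dict(deck_lever=(208,248,256,322),stand=(135,242,195,308)).items():
    r=cv2.matchTemplate(g1[y0-12:y1+12,x0-25:x1+25],g0[y0:y1,x0:x1],cv2.TM_CCOEFF_NORMED);_,v,_,l=cv2.minMaxLoc(r);print(nm,'shift',l[0]-25,l[1]-12,'score',round(v,3))
reds()
```

```text
grasp [ 0.4032 -0.1555  0.2168] shift [ 6.3 96.8 16.9] jaw -0.008 t 47.83 F [ 0.4 -0.1  0.1] open 0.0848 q6 -0.48
frame 3 4505
lever 0 2160
stand 17 5600
deck_lever shift 0 0 score 0.993
stand shift 0 0 score 0.99
scene [345 248  18  17 229] [353.6 256.4] [0.5855 0.1091 0.024 ]
scene [300 253  18  17 238] [308.6 261. ] [0.5852 0.0094 0.024 ]
scene [321 252  19  16 158] [331.  258.1] [0.5839 0.0593 0.024 ]
scene [277 255  19  18 166] [286.1 263.2] [ 0.5848 -0.04    0.024 ]
```

Frame, lever and stand regions match the first picture with no shift, and the carriers still lie in place. Handing in.

```bash
python3 -c "
from plant import order
print(order.close_job())"
```

```text
the job is handed in; nothing more can be done
None
```

I ran the whole job and handed it in at about 48 s of robot time. No verdict came back.

- **Carriers:** All four were there. I laid them flat in the bed, from the fence: round, triangle, square, cross. My first grip on the round carrier caught only the top edge of its tab, so I set it down and gripped it again lower.
- **Closing up:** I squeezed the lever (opening about 42 mm, fully squeezed) and slid the frame about 49 mm to the four-carrier notch, then released it. The picture showed the row closed, with the lever in that notch.
- **Touches:** I touched round, square, triangle and cross in that order. The wrist force read about 5 to 7 N up at each contact.
    - The two cameras disagreed by up to about 3.5 mm on where the dots were. I aimed at the average, inside the 7 mm limit.
    - I saw the tip on the dot only for the cross; for the others I relied on position and force readings.
- **Finish:** I hung the probe back and slid the frame about 50 mm back to its wide-open notch.

**Last checks:** The frame and lever region and the probe stand matched the first picture with no shift (scores 0.99). The specimen positions had not moved since the row was closed. The gripper was clear, with forces near zero. I had used up my picture views by then, so these final checks were numerical comparisons only. I did not measure the pen, weight, jars or tape roll again at the end.

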